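# Pack the kitchen-table science kit and seal its case

## Task

Pack up the science kit: stand each screw-cap jar upright on the floor of a pocket of its own, and stand the orange cartons upright, side by side on the floor of the long bay of the open case. Then close the lid onto its gasket and turn the T-handle clockwise until it is fully home, so that the lid is drawn down tight, and let go. Leave the pink candle and the clear beaker that stand among them where they are.

Things in the scene. Friction and masses are not known exactly. Their poses are not given: they have to be found in the camera images.
- case: Base of the hard carrying case, fixed: 230 (its x) by 240 (its y), grey walls 8 thick, rim 45 above the table, inner floor 6 above it. Origin: centre of the underside; z up. The lid's hinge runs along the -y rim, the front is +y. Pockets fill the +x half, a long bay the -x half; a 58 wide latch bay along the front stays empty
- pocket1 (a point): Centre of the floor of the inner middle pocket of six. Blue partitions 4 thick, tops 32 above the table, make 2 columns (61 apart along the case's x, the other one towards +x) by 3 rows (54 apart along its y, one row either side of this one); each pocket is 57 (x) by 50 (y). Axes as the case's
- bay (a point): Centre of the floor of the carton bay, which runs 80 mm either way along the case's y and 46 either way along its x; three cartons fit in a row along the case's y, 53 apart
- lid (a joint): Lid angle, rad: 0 hard shut, grows on opening; starts open at its stop, 1.8. Blue shell 230 by 240, 46 deep, 0.45 kg. It balances near 1.25: pushed below about 1.1 it sinks shut by itself in 2 to 4 s, slowed by a damper, and rests on the springy gasket at 0.014 (3 mm proud in front); latched tight it reads 0.004. Pushing its outer face near the free edge takes about 3 N
- lid_hinge (a point): Middle of the hinge line, on the right-hand rim of the case, 45 above the table
- lid_edge (a point): Middle of the lid's free edge, at its outer face (240 from the hinge line along the lid and 46 out from it). With the lid open the outer face looks away from the pockets and its free edge is uppermost
- handle (a joint): T-handle angle, rad: 0 to 0.2 open (bar about along the case's x, parallel to the free edge), grows clockwise seen from above the shut lid, stop at 1.5 (bar square to the edge, home). Stays where left. From about 0.5 its pawl slides under a ramp and draws the lid down (0.4 N m); the lid must lie on its gasket first. Past 0.3 the lid cannot come down: turn it back
- handle_grip (a point): Centre of the T-handle's black bar, 72 long, 14 wide, 20 high, its middle 40 above the lid's outer face, on the turning axis, 44 in from the free edge, midway along it. Its axes: x along the bar, z along the turning axis
- jar0: Screw-cap jar standing upright: white body 44 dia to 42 high, red cap 34 dia from 42 to 66 high; 0.12 kg. Origin: centre of its underside; z up. May be absent
- jar1: Screw-cap jar standing upright: white body 44 dia to 42 high, green cap 34 dia from 42 to 66 high; 0.12 kg. Origin: centre of its underside; z up. May be absent
- jar2: Screw-cap jar standing upright: white body 44 dia to 42 high, yellow cap 34 dia from 42 to 66 high; 0.12 kg. Origin: centre of its underside; z up. May be absent
- jar3: Screw-cap jar standing upright: white body 44 dia to 42 high, black cap 34 dia from 42 to 66 high; 0.12 kg. Origin: centre of its underside; z up. May be absent
- carton0: Rigid orange and white carton 48 by 48, 66 tall, 0.07 kg. Origin: centre of its underside; z up, x and y square to its sides. May be absent
- carton1: Rigid orange and white carton 48 by 48, 66 tall, 0.07 kg. Origin: centre of its underside; z up, x and y square to its sides. May be absent
- carton2: Rigid orange and white carton 48 by 48, 66 tall, 0.07 kg. Origin: centre of its underside; z up, x and y square to its sides. May be absent
- candle: Bystander: pink pillar candle, 52 dia, 45 tall, among the jars and cartons. Origin: centre of its underside
- beaker: Bystander: clear open plastic beaker, 64 mm across the rim, 60 tall, among the jars and cartons. Origin: centre of its underside
There are look-alikes about, which are no part of the job. Of the things that look like the jar1, take the one that is nearest to the robot's base at the start.

How it is judged (in metres and radians):
On the way, in this order (a step that is already met when the one before it is completed fails the run):
1. all jars stand in pockets and all cartons stand in the bay, the lid still open (z of jar0 in the frame of case between 0 and 0.012 m and x of jar0 in the frame of case between -0.013 and 0.107 m and y of jar0 in the frame of case between -0.112 and 0.05 m and angle between each of jar0, jar1, jar2, jar3, carton0, carton1, carton2's own z axis and vertical below 0.15 rad and z of jar1 in the frame of case between 0 and 0.012 m and x of jar1 in the frame of case between -0.013 and 0.107 m and y of jar1 in the frame of case between -0.112 and 0.05 m and z of jar2 in the frame of case between 0 and 0.012 m and x of jar2 in the frame of case between -0.013 and 0.107 m and y of jar2 in the frame of case between -0.112 and 0.05 m and z of jar3 in the frame of case between 0 and 0.012 m and x of jar3 in the frame of case between -0.013 and 0.107 m and y of jar3 in the frame of case between -0.112 and 0.05 m and z of carton0 in the frame of case between 0 and 0.012 m and x of carton0 in the frame of case between -0.107 and -0.013 m and y of carton0 in the frame of case between -0.112 and 0.05 m and z of carton1 in the frame of case between 0 and 0.012 m and x of carton1 in the frame of case between -0.107 and -0.013 m and y of carton1 in the frame of case between -0.112 and 0.05 m and z of carton2 in the frame of case between 0 and 0.012 m and x of carton2 in the frame of case between -0.107 and -0.013 m and y of carton2 in the frame of case between -0.112 and 0.05 m and value of joint lid above 1 rad), for 0.2 s.
2. the lid is down on its gasket, the T-handle still open (value of joint lid below 0.03 rad and value of joint handle below 0.6 rad), for 0.2 s.
3. the T-handle is turned home and the lid drawn tight (value of joint handle above 1.3 rad and value of joint lid below 0.009 rad), for 0.2 s.
At the end, for the whole second after the job is handed in: Every jar present is upright (within 0.15 rad) on the floor of a pocket, every carton upright on the floor of the bay, within 6 mm of the floor; the T-handle stands beyond 1.3 rad, the lid is below 0.009 rad (within about 2 mm of hard shut), and all is at rest (all of step 3 and z of jar0 in the frame of case between 0 and 0.012 m and x of jar0 in the frame of case between -0.013 and 0.107 m and y of jar0 in the frame of case between -0.112 and 0.05 m and angle between each of jar0, jar1, jar2, jar3, carton0, carton1, carton2's own z axis and vertical below 0.15 rad and z of jar1 in the frame of case between 0 and 0.012 m and x of jar1 in the frame of case between -0.013 and 0.107 m and y of jar1 in the frame of case between -0.112 and 0.05 m and z of jar2 in the frame of case between 0 and 0.012 m and x of jar2 in the frame of case between -0.013 and 0.107 m and y of jar2 in the frame of case between -0.112 and 0.05 m and z of jar3 in the frame of case between 0 and 0.012 m and x of jar3 in the frame of case between -0.013 and 0.107 m and y of jar3 in the frame of case between -0.112 and 0.05 m and z of carton0 in the frame of case between 0 and 0.012 m and x of carton0 in the frame of case between -0.107 and -0.013 m and y of carton0 in the frame of case between -0.112 and 0.05 m and z of carton1 in the frame of case between 0 and 0.012 m and x of carton1 in the frame of case between -0.107 and -0.013 m and y of carton1 in the frame of case between -0.112 and 0.05 m and z of carton2 in the frame of case between 0 and 0.012 m and x of carton2 in the frame of case between -0.107 and -0.013 m and y of carton2 in the frame of case between -0.112 and 0.05 m and velocity of joint lid below 0.02 rad/s and linear speed of each of jar0, jar1, jar2, jar3, carton0, carton1, carton2 below 0.02 m/s); the robot touches nothing.
It fails at once if the candle or the beaker is shoved more than 80 mm or knocked over (distance of any of candle, beaker from where it was at the start of the episode above 0.08 m or angle between any of candle, beaker's own z axis and vertical above 0.6 rad).
Of jar0, jar1, jar2, jar3, carton0, carton1, carton2 only 5 to 7 are there at a start; the rules pass over those that are not, and their reading is None.
At some moment in a run one of jar0, jar1, jar2, jar3, carton0, carton1, carton2 may be knocked a few centimetres aside while the robot is not near it.
It also fails if it takes over 208 s, if anything falls off the work surface, if the arm or the gripper's body presses on something with over 40 N, if the wrist force passes 120 N, or if a joint passes its speed limit or range.

## Robot

A 6-joint arm with a two-finger parallel gripper is mounted at the origin on the work surface. World frame = base frame: x ahead of the robot, y to its left, z up, the work surface at z = 0. Lengths are in m, angles in degrees, forces in N, time in s.
With the tool pointing down it reaches from about 0.275 to 0.875 m from the base axis. Payload 12.5 kg.
Tool frame: the origin (TCP) lies at the very end of the fingers, on their centre line; the grasp point (between the pads) lies 19 mm behind it (robot.pinch_z is the distance from the TCP to the grasp point, in m); z points along the fingers, y is the line along which they close (so a half turn about z gives the same grasp; the last joint's range is limited). The gripper opens to 85 mm and grips with 20 to 120 N. Pads are 22 mm wide; open, the fingers measure 114 mm over their backs; the gripper's body (76 mm by 85 mm) begins 54 mm behind the grasp point. The pads swing forward as they close: fully open they stand 13 mm farther back than shut.
Start: joints at [-69.42, 20.094, 94.641, -0, 65.266, -4.847], TCP at [0.236, -0.497, 0.231] pointing down, gripper open.
Joint ranges: [-157.81, 157.81], [-45, 120.19], [0.68, 151.7], [-89.99, 269.99], [4.06, 180], [-164.3, 164.3]. Speed limits (degrees/s): [127.2, 127.2, 159.86, 180, 180, 180].

## Interface

Orientations are given as a 3x3 rotation matrix whose columns are the frame's x, y, z axes.
In Python, from workcell import telemetry, read_camera, calibration, finish_job, robot gives the robot as it stands. The module is installed in compiled form; this text tells all that it offers.
- The arm moves only by the tool servo_tool, never from a script. Its argument "deltas" is a list that holds one entry, the list of rows, each a list of 5 numbers: the shift along the tool's x, y, z in m, then the turn about the tool's z in rad, then the opening, from 0 (shut) to 1 (fully open). A call has 1 to 5 rows; each row shifts and turns the commanded pose from where the row before left it, along the tool's axes as they then stand; what a row does not reach is not made up. A row lasts 1/12 s, in which the tool goes at most 41.7 mm and 7.16 degrees, less where a joint would pass 70% of its speed; a pose out of reach is approached as far as the arm can. A call is refused whole if a number of a shift passes 0.0417 or a number of a turn 0.125, either way. A call with a gripper value outside its range is refused whole. The fingers move at their own pace and stop on an object; the grip force is fixed at half the most. Time passes only in rows, so rows that do not move let the fingers close. It gives the time, the measured TCP pose, the force, the opening and the grip force at its end, in the units of the state.
- telemetry.sense(): the state, without advancing time (a new reading comes with each control period).
- read_camera(name): name is "scene" or "top" or "wrist"; returns the picture (400x640x3 uint8, blue, green, red); there is no depth.
- calibration(name): a dict with "vfov" (degrees; the focal length in pixels is half the picture's height over the tangent of half this angle, whatever the lens; pixels are square), "cx", "cy" (the principal point, pixels), "distortion" ([k1, k2, p1, p2, k3] as OpenCV has them; the pictures are not rectified), "R" (3x3) and "t" (3): a world point X has camera coordinates R X + t. Camera axes: x right, y down, z forward; pixel columns grow to the right and rows downward; lengths in m; the calibration is good to about 2 mm. A picture is of the moment at which its call begins: read the wrist's pose just before it. calibration takes no time and is no camera call; for the wrist camera it gives the pose at the moment of the call.
- finish_job(): hands the job in; it is judged then, once.
The state is a dict: "time": time; "joint_positions": joint angles; "qd": joint speeds; "joint_torque": joint torques, N m; "position": TCP position; "tcp_rot": TCP orientation; "ft_force": force on the tool from outside, world axes, zero at the start; "wrist_torque": the same for the moment, N m; "finger_gap": opening from 0.0 (shut) to 1.0 (fully open); "grasp_force": force on a finger pad.
Only numpy, scipy, OpenCV 4.12 (cv2) and the standard library are available. Lean on these libraries where they do the work, as an engineer would, in place of code of your own. Each camera call takes 0.05 s, during which the arm holds its last target. There are 200 camera calls.

## Working session

There is one attempt and no reset: what is moved stays moved. The work goes in short steps, Python scripts to look and compute and a tool call to move; the robot and the scene stay as the last step left them, time stands still between calls to the robot, and variables do not carry over. Pictures are saved under pics/ and viewed, at most 14 in all, crops included, and the job is handed in when it is done.

Besides the shell and the picture viewer there is one more tool, called as name(argument=value, ...) on one line, values as JSON. servo_tool: Moves the arm, as the interface text tells. Its arguments: {"type":"object","properties":{"deltas":{"type":"array","items":{"type":"array","items":{"type":"array","items":{"type":"number"}}}}},"required":["deltas"]}

```bash
mkdir -p pics; ls; python3 - <<'E'
from workcell import telemetry, read_camera, calibration, robot
import cv2,json
for n in("scene","top"):
    c=calibration(n);print(n,c)
    im=read_camera(n);cv2.imwrite(f"pics/{n}0.png",im)
s=telemetry.sense();print(s)
print(robot)
E
```

```text
pics
scene {'vfov': 53.36092155546064, 'cx': 319.22286849827253, 'cy': 197.02682193649377, 'distortion': array([-0.00611927,  0.        ,  0.        ,  0.        ,  0.        ]), 'R': array([[ 0.02473962,  0.99968387, -0.00448409],
       [ 0.85680034, -0.02351415, -0.5151119 ],
       [-0.51505449,  0.0089017 , -0.85711121]]), 't': array([-0.0854216 , -0.36714424,  1.33140745])}
top {'vfov': 52.0717980391106, 'cx': 321.1684891362561, 'cy': 199.72535980245942, 'distortion': array([-0.09167879,  0.        ,  0.        ,  0.        ,  0.        ]), 'R': array([[ 0.01408185, -0.99983494, -0.01148037],
       [-0.99836744, -0.01342371, -0.05551801],
       [ 0.05535474,  0.01224343, -0.99839168]]), 't': array([0.09458523, 0.51119192, 1.00582474])}
{'time': 0.1, 'joint_positions': array([-6.94184595e+01,  2.01217639e+01,  9.46726618e+01, -6.37322996e-05,
        6.52639803e+01, -4.84556754e+00]), 'qd': array([-0.20271088, -0.00706278, -0.10782675,  0.01564883, -0.06224881,
        0.00515058]), 'joint_torque': array([ 2.02265081e-03, -5.06827605e+01, -2.91872817e+01, -8.21258880e-06,
        2.67720236e-03,  6.77686472e-06]), 'position': array([ 0.2360857 , -0.49643644,  0.23081146]), 'tcp_rot': array([[ 9.03132068e-01,  4.29362713e-01, -3.59297982e-04],
       [ 4.29362855e-01, -9.03131568e-01,  9.53958836e-04],
       [ 8.51010040e-05, -1.01582002e-03, -9.99999480e-01]]), 'ft_force': array([0.1464171 , 0.0531782 , 0.50203754]), 'wrist_torque': array([-0.03902517,  0.04936651,  0.05246648]), 'grasp_force': 0.0, 'finger_gap': 0.9995548679793055}
<Robot object at 0x7fc7cbd73a10>
```

View pics/scene0.png

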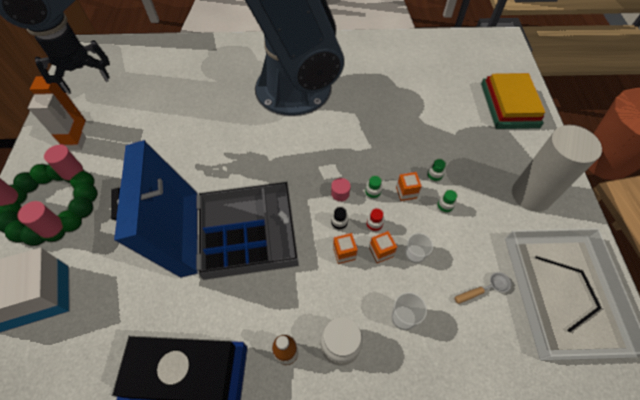

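View pics/top0.png

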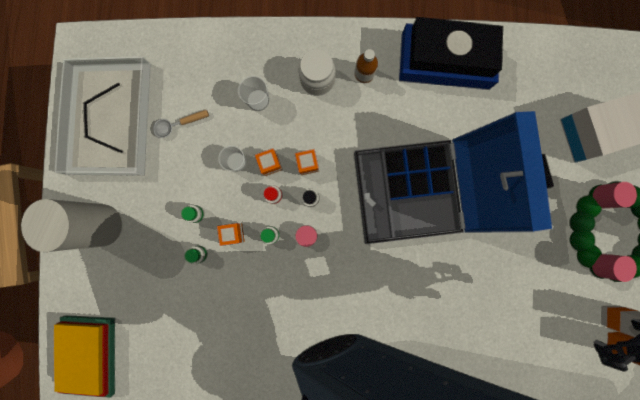

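```bash
cat > h.py <<'E'
import numpy as np, cv2
from workcell import telemetry, read_camera, calibration, robot
def ray(c,px):
    f=200/np.tan(np.radians(c["vfov"])/2)
    K=np.array([[f,0,c["cx"]],[0,f,c["cy"]],[0,0,1]])
    p=cv2.undistortPoints(np.float64(px).reshape(-1,1,2),K,np.float64(c["distortion"])).reshape(-1,2)
    d=np.c_[p,np.ones(len(p))]@c["R"]
    return -c["R"].T@c["t"],d
def w(c,px,z):
    o,d=ray(c,px); return o+d*((z-o[2])/d[:,2])[:,None]
def px(c,X):
    f=200/np.tan(np.radians(c["vfov"])/2)
    K=np.array([[f,0,c["cx"]],[0,f,c["cy"]],[0,0,1]])
    return cv2.projectPoints(np.float64(X).reshape(-1,1,3),cv2.Rodrigues(c["R"])[0],c["t"],K,np.float64(c["distortion"]))[0].reshape(-1,2)
RNG=dict(green=[((60,120,40),(90,255,255))],red=[((0,190,90),(6,255,255)),((174,190,90),(180,255,255))],
 pink=[((170,90,120),(180,185,255))],orange=[((7,170,120),(18,255,255))],black=[((0,0,0),(180,255,45))],yellow=[((22,150,120),(34,255,255))])
def blobs(im,col,amin=30,amax=5000):
    h=cv2.cvtColor(im,cv2.COLOR_BGR2HSV); m=0
    for lo,hi in RNG[col]: m=m|cv2.inRange(h,lo,hi)
    if col=="orange": m=cv2.morphologyEx(m,cv2.MORPH_CLOSE,np.ones((3,3)))
    out=[]
    for c in cv2.findContours(m,cv2.RETR_EXTERNAL,cv2.CHAIN_APPROX_NONE)[0]:
        a=cv2.contourArea(c)
        if amin<a<amax: 
            M=cv2.moments(c); out.append(((M['m10']/M['m00'],M['m01']/M['m00']),a,c))
    return out
E
python3 - <<'E'
from h import *
im=cv2.imread("pics/top0.png");c=calibration("top")
print("cam",-c["R"].T@c["t"])
for k,z in dict(green=.062,red=.062,pink=.04,orange=.06,black=.062,yellow=.06).items():
    for p,a,ct in blobs(im,k):
        if 170<p[0]<330 and 140<p[1]<270:
            r=cv2.minAreaRect(ct)
            print(k,np.round(p,1),a,np.round(w(c,[p],z)[0],4),np.round(r[1],1),round(r[2],1))
for n,p,z in [("corners",[(355,152),(449,141),(463,233),(365,243)],.045),("beaker",[(233,159)],.05),("pockets bl",[(386,150),(446,143),(453,194),(391,200)],.032)]:
    print(n,np.round(w(c,p,z),4).tolist())
cv2.imwrite("pics/c0.png",cv2.resize(im[135:265,170:330],None,fx=4.5,fy=4.5,interpolation=cv2.INTER_CUBIC))
cv2.imwrite("pics/c1.png",cv2.resize(im[100:260,345:565],None,fx=3.6,fy=3.6,interpolation=cv2.INTER_CUBIC))
E
```

```text
cam [0.45334826 0.08911697 1.03367329]
green [192.1 255.2] 130.0 [0.3699 0.4082 0.062 ] [12. 14.] 90.0
green [267.2 235.2] 125.0 [0.4212 0.228  0.062 ] [12. 13.] 90.0
green [188.7 213.2] 137.5 [0.4704 0.4193 0.062 ] [12. 14.] 90.0
red [270.3 193.5] 112.5 [0.5205 0.2226 0.062 ] [11. 13.] 90.0
pink [305.8 235.6] 312.0 [0.4209 0.1373 0.04  ] [19. 20.] 90.0
orange [228.4 233.9] 366.0 [0.4226 0.3217 0.06  ] [19.7 21.2] 82.9
orange [306.2 160.8] 345.5 [0.6004 0.1384 0.06  ] [19.6 19.4] 78.7
orange [267.1 160.7] 362.5 [0.5996 0.2324 0.06  ] [19.8 20.2] 70.0
black [308.9 196.8] 107.5 [0.5139 0.1303 0.062 ] [12.  11.3] 45.0
corners [[0.6257, 0.0204, 0.045], [0.6569, -0.2108, 0.045], [0.4319, -0.2441, 0.045], [0.4053, -0.0057, 0.045]]
beaker [[0.6045, 0.3176, 0.05]]
pockets bl [[0.6341, -0.0571, 0.032], [0.6543, -0.2071, 0.032], [0.5274, -0.2237, 0.032], [0.5105, -0.0698, 0.032]]
```

View pics/c0.png

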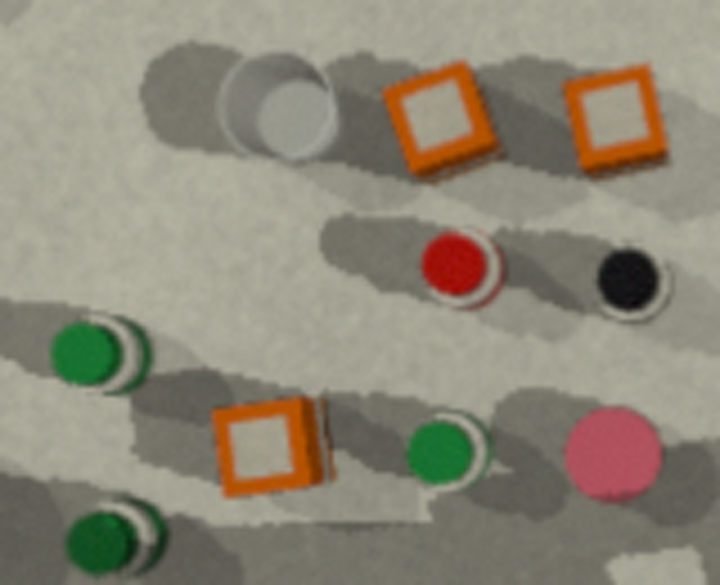

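View pics/c1.png

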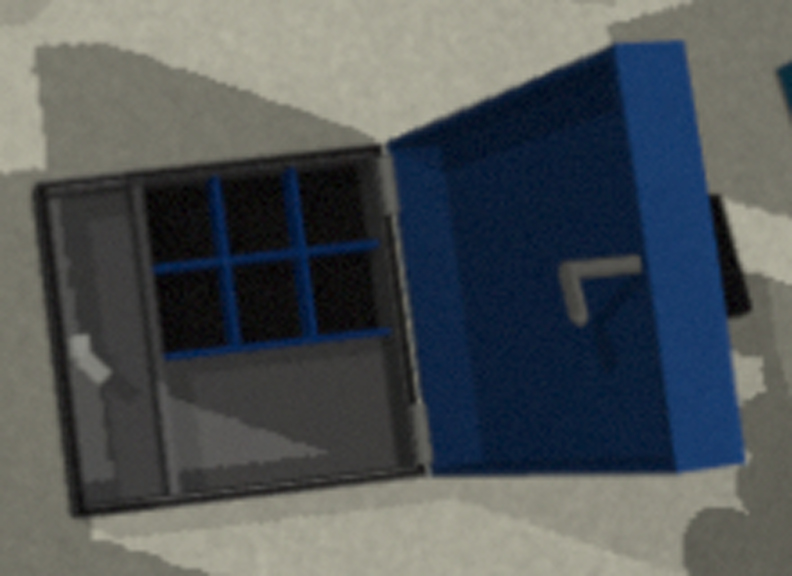

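Top view: jars red (270,194), black (309,197), green candidates (267,235), (189,213), (192,255). Cartons are at (228,234), (306,161), (267,161), the candle is at (306,236) and the beaker at (233,159). The green at (267,235) is 0.48 m from the base, the others 0.55 and 0.63 m, so it is jar1. There is no yellow jar. The case is at (355–463, 141–243), turned about 7.5°.

Raising and turning the tool first.

servo_tool(deltas=[[[0,0,-0.017,-0.125,0.65],[0,0,-0.017,-0.125,0.65],[0,0,-0.017,-0.125,0.65],[0,0,-0.017,-0.125,0.65],[0,0,-0.017,-0.125,0.65]]])

```text
time: 0.52
position: [0.2361, -0.4965, 0.3168]
tcp_rot: [[0.476, 0.88, -0.0], [0.88, -0.476, 0.001], [0.0, -0.001, -1.0]]
ft_force: [0.5, -0.1, 0.9]
finger_gap: 0.649
grasp_force: 0.0
```

servo_tool(deltas=[[[0,0,-0.017,-0.125,0.65],[0,0,-0.017,-0.125,0.65],[0,0,-0.017,-0.125,0.65],[0,0,-0.017,-0.125,0.65],[0,0,-0.017,-0.125,0.65]]])

```text
time: 0.93
position: [0.2361, -0.4965, 0.4018]
tcp_rot: [[-0.129, 0.992, -0.0], [0.992, 0.129, 0.001], [0.001, -0.0, -1.0]]
ft_force: [-0.2, -0.6, 0.1]
finger_gap: 0.65
grasp_force: 0.0
```

```bash
cat >> h.py <<'E'
def go(x,y,z,phi=None,a=False):
    "tool-frame total shift to a world TCP target; turn needed (rad) for tool x at heading phi deg"
    s=telemetry.sense();R=s["tcp_rot"];d=R.T@(np.array([x,y,z])-s["position"])
    h=np.degrees(np.arctan2(R[1,0],R[0,0]))
    t=0 if phi is None else np.radians((h-phi+180)%360-180)
    print("pos",np.round(s["position"],4),"hdg %.2f"%h,"shift",np.round(d,4),"turn %.3f"%t,"gap %.2f F %.1f t %.1f"%(s["finger_gap"],s["grasp_force"],s["time"]),"ft",np.round(s["ft_force"],1))
E
python3 -c "
from h import *
go(.5,-.08,.4,97.5)
c=calibration('wrist');s=telemetry.sense();print(s['tcp_rot'].T@(-c['R'].T@c['t']-s['position']),c['R']@s['tcp_rot'],c['vfov'])"
```

```text
pos [ 0.2361 -0.4965  0.4018] hdg 97.40 shift [0.379  0.3154 0.002 ] turn -0.002 gap 0.65 F 0.0 t 0.9 ft [-0.2 -0.6  0.1]
[ 0.07710062 -0.00099352 -0.14283926] [[-1.28446775e-04  9.99999806e-01  6.09342105e-04]
 [-9.53147609e-01  6.19006680e-05 -3.02505590e-01]
 [-3.02505569e-01 -6.19648838e-04  9.53147416e-01]] 60.43206811134295
```

servo_tool(deltas=[[[0.029,0.0235,0,0,0.65],[0.029,0.0235,0,0,0.65],[0.029,0.0235,0,0,0.65],[0.029,0.0235,0,0,0.65],[0.029,0.0235,0,0,0.65]]])

```text
time: 1.35
position: [0.3354, -0.3367, 0.4011]
tcp_rot: [[-0.122, 0.992, -0.0], [0.992, 0.122, 0.0], [0.0, -0.0, -1.0]]
ft_force: [1.1, 0.2, 0.6]
finger_gap: 0.649
grasp_force: 0.0
```

servo_tool(deltas=[[[0.029,0.0235,0,0,0.65],[0.029,0.0235,0,0,0.65],[0.029,0.0235,0,0,0.65],[0.029,0.0235,0,0,0.65],[0.029,0.0235,0,0,0.65]]])

```text
time: 1.77
position: [0.4343, -0.1782, 0.4012]
tcp_rot: [[-0.123, 0.992, -0.0], [0.992, 0.123, 0.0], [0.0, -0.0, -1.0]]
ft_force: [1.0, -0.6, -0.1]
finger_gap: 0.646
grasp_force: 0.0
```

servo_tool(deltas=[[[0.029,0.0235,0,0,0.65],[0.029,0.0235,0,0,0.65],[0.029,0.0235,0,0,0.65],[0.029,0.0235,0,0,0.65],[0.029,0.0235,0,0,0.65]]])

```text
time: 2.18
position: [0.5332, -0.0199, 0.4011]
tcp_rot: [[-0.123, 0.992, -0.0], [0.992, 0.123, -0.0], [0.0, -0.0, -1.0]]
ft_force: [1.3, -1.2, -0.0]
finger_gap: 0.647
grasp_force: 0.0
```

servo_tool(deltas=[[[0,0,0,0,0.65]]])

```text
time: 2.27
position: [0.5345, -0.0172, 0.4003]
tcp_rot: [[-0.127, 0.992, -0.001], [0.992, 0.127, 0.002], [0.002, -0.001, -1.0]]
ft_force: [-0.3, -0.5, -0.5]
finger_gap: 0.651
grasp_force: 0.0
```

```bash
python3 -c "
from h import *
import pickle
c=calibration('wrist');im=read_camera('wrist');cv2.imwrite('pics/w1.png',im);pickle.dump(c,open('w1.pkl','wb'));go(.5,-.08,.4,97.5)"
```

```text
pos [ 0.5334 -0.0193  0.4004] hdg 97.26 shift [-0.0559 -0.0408  0.0004] turn -0.004 gap 0.65 F 0.0 t 2.3 ft [ 1.2 -0.3  0.4]
```

View pics/w1.png

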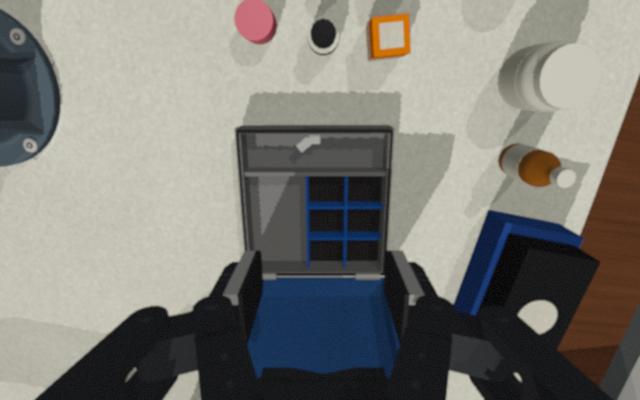

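```bash
python3 - <<'E'
from h import *
import pickle
im=cv2.imread("pics/w1.png");c=pickle.load(open("w1.pkl","rb"))
h=cv2.cvtColor(im,cv2.COLOR_BGR2HSV);m=cv2.inRange(h,(105,120,60),(125,255,255))
def line(x0,x1,y0,y1):
    ys,xs=np.nonzero(m[y0:y1,x0:x1]);wt=h[y0:y1,x0:x1,2][ys,xs]
    P=w(c,np.c_[xs+x0,ys+y0],.032)[:,:2]
    l=cv2.fitLine(np.float32(P),cv2.DIST_HUBER,0,.01,.01).ravel();return l
def ang(l): return np.degrees(np.arctan2(l[1],l[0]))
C1=line(340,352,178,202);C=line(338,354,178,232);I=line(300,314,180,262);R1=line(312,380,200,212);R2=line(312,380,230,243)
for n,l in zip("C I R1 R2".split(),(C,I,R1,R2)): print(n,np.round(l,4),round(float(ang(l)),2))
def X(a,b): 
    t=np.linalg.solve(np.c_[a[:2],-b[:2]],b[2:]-a[2:]);return a[2:]+t[0]*a[:2]
q=[X(C,R1),X(C,R2),X(I,R1),X(I,R2)];print(np.round(q,4),"mean",np.mean(q,0))
print("dists",np.linalg.norm(q[0]-q[1]),np.linalg.norm(q[0]-q[2]))
print("rim corners",np.round(w(c,[(237,129),(391,127),(387,272),(245,276)],.045),4).tolist())
for k,z in dict(pink=.04,orange=.066,black=.062).items():
    for p,a,ct in blobs(im,k): 
        if p[1]<80 and 220<p[0]<420: 
            r=cv2.minAreaRect(ct);e=w(c,cv2.boxPoints(r),z);e=e[1]-e[0]
            print(k,p,w(c,[p],z)[0],np.degrees(np.arctan2(e[1],e[0])))
E
```

```text
C [ 0.1413 -0.99    0.5804 -0.1106] -81.87
I [ 0.1205 -0.9927  0.524  -0.1342] -83.08
R1 [ 0.9911  0.133   0.5776 -0.1092] 7.64
R2 [ 0.9925  0.1223  0.587  -0.1608] 7.03
[[ 0.5801 -0.1088]
 [ 0.5876 -0.1607]
 [ 0.5219 -0.1166]
 [ 0.5281 -0.168 ]] mean [ 0.55442154 -0.13854834]
dists 0.052421965 0.058793116
rim corners [[0.4075, -0.0104, 0.045], [0.6261, 0.0203, 0.045], [0.663, -0.2105, 0.045], [0.4329, -0.2475, 0.045]]
pink (254.41725582613248, 20.5936108929039) [0.42144705 0.13467373 0.04      ] 6.963828262642085
orange (389.2077648363838, 35.64769828064337) [0.59854579 0.13496863 0.066     ] 10.765197901125868
black (322.75993883792046, 33.307721712538225) [0.51408468 0.12738763 0.062     ] 7.255248485463887
```

The wrist view shows the pockets: partitions at columns 308 and 345, rows 206 and 236. It also shows the black jar at (323,33), a carton at (389,36) and the candle at (254,21). I'll measure the pockets from straight above.

servo_tool(deltas=[[[-0.04,0.0023,0,0,0.65],[-0.04,0.0023,0,0,0.65],[-0.04,0.0023,0,0,0.65],[-0.04,0.0023,0,0,0.65],[-0.04,0.0023,0,0,0.65]]])

```text
time: 2.73
position: [0.5678, -0.2216, 0.4013]
tcp_rot: [[-0.122, 0.993, -0.0], [0.993, 0.122, -0.0], [-0.0, -0.0, -1.0]]
ft_force: [0.5, 1.6, 0.0]
finger_gap: 0.649
grasp_force: 0.0
```

servo_tool(deltas=[[[0,0,0,0,0.65],[0,0,0,0,0.65]]])

```text
time: 2.9
position: [0.5678, -0.2212, 0.4004]
tcp_rot: [[-0.119, 0.993, -0.001], [0.993, 0.119, 0.001], [0.001, -0.001, -1.0]]
ft_force: [-0.2, 0.2, -0.1]
finger_gap: 0.651
grasp_force: 0.0
```

```bash
python3 -c "
from h import *
import pickle
c=calibration('wrist');im=read_camera('wrist');cv2.imwrite('pics/w2.png',im);pickle.dump(c,open('w2.pkl','wb'));go(.5,-.08,.4,97.5);print(-c['R'].T@c['t'])"
```

```text
pos [ 0.5679 -0.2197  0.4008] hdg 96.94 shift [ 0.1469 -0.0506  0.001 ] turn -0.010 gap 0.65 F 0.0 t 3.0 ft [ 0.7 -0.5 -0.6]
[ 0.55784807 -0.14486926  0.54329524]
```

View pics/w2.png

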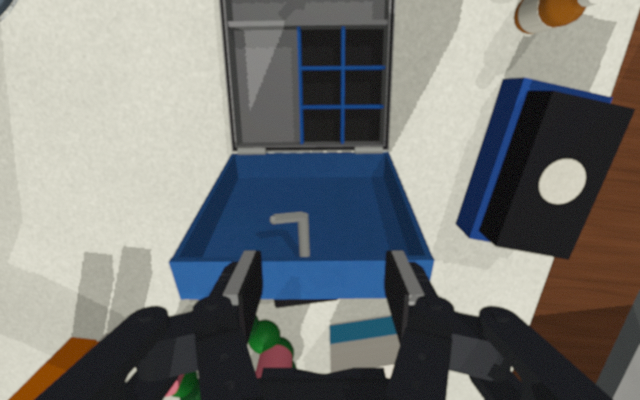

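```bash
python3 - <<'E'
from h import *
import pickle
im=cv2.imread("pics/w2.png");c=pickle.load(open("w2.pkl","rb"))
h=cv2.cvtColor(im,cv2.COLOR_BGR2HSV);m=cv2.inRange(h,(105,120,60),(125,255,255))
def line(x0,x1,y0,y1):
    ys,xs=np.nonzero(m[y0:y1,x0:x1])
    P=w(c,np.c_[xs+x0,ys+y0],.032)[:,:2]
    return cv2.fitLine(np.float32(P),cv2.DIST_HUBER,0,.01,.01).ravel()
C=line(337,349,30,140);I=line(294,306,30,140);R1=line(304,382,62,74);R2=line(304,382,100,113)
for n,l in zip("C I R1 R2".split(),(C,I,R1,R2)): print(n,np.round(l,4),round(float(np.degrees(np.arctan2(l[1],l[0]))),2))
def X(a,b): 
    t=np.linalg.solve(np.c_[a[:2],-b[:2]],b[2:]-a[2:]);return a[2:]+t[0]*a[:2]
q=[X(C,R1),X(C,R2),X(I,R1),X(I,R2)];print(np.round(q,4),"mean",np.mean(q,0))
print("dists",np.linalg.norm(q[0]-q[1]),np.linalg.norm(q[0]-q[2]))
print(np.round(w(c,[(229,0),(236,150),(232,30),(393,0),(387,147)],.045),4).tolist())
E
```

```text
C [ 0.1222 -0.9925  0.5838 -0.1385] -82.98
I [ 0.1289 -0.9917  0.5267 -0.1605] -82.59
R1 [ 0.992   0.1264  0.5727 -0.1136] 7.26
R2 [ 0.9917  0.1287  0.5855 -0.1653] 7.39
[[ 0.5806 -0.1126]
 [ 0.5871 -0.1651]
 [ 0.5214 -0.1201]
 [ 0.5283 -0.1727]] mean [ 0.5543635  -0.14261977]
dists 0.05291503 0.059657544
[[0.4223, -0.0489, 0.045], [0.4406, -0.2444, 0.045], [0.4278, -0.0844, 0.045], [0.6337, -0.0239, 0.045], [0.6588, -0.2138, 0.045]]
```

servo_tool(deltas=[[[0.0404,-0.0012,0,0,0.65],[0.0404,-0.0012,0,0,0.65],[0.0404,-0.0012,0,0,0.65],[0.0404,-0.0012,0,0,0.65]]])

```text
time: 3.28
position: [0.5427, -0.0565, 0.4016]
tcp_rot: [[-0.123, 0.992, 0.0], [0.992, 0.123, 0.0], [0.0, 0.0, -1.0]]
ft_force: [0.7, 0.1, -0.2]
finger_gap: 0.649
grasp_force: 0.0
```

servo_tool(deltas=[[[0.0404,-0.0012,0,0,0.65],[0.0404,-0.0012,0,0,0.65],[0.0404,-0.0012,0,0,0.65],[0.0404,-0.0012,0,0,0.65]]])

```text
time: 3.62
position: [0.5177, 0.1034, 0.4019]
tcp_rot: [[-0.124, 0.992, 0.001], [0.992, 0.124, 0.0], [0.0, 0.001, -1.0]]
ft_force: [0.7, 0.1, -0.4]
finger_gap: 0.65
grasp_force: 0.0
```

servo_tool(deltas=[[[0,0,0,0,0.65],[0,0,0,0,0.65]]])

```text
time: 3.78
position: [0.5182, 0.1031, 0.4017]
tcp_rot: [[-0.127, 0.992, 0.001], [0.992, 0.127, 0.0], [0.0, 0.001, -1.0]]
ft_force: [-0.3, -0.8, 0.7]
finger_gap: 0.647
grasp_force: 0.0
```

```bash
cat >> h.py <<'E'
def circ(c,ct,z):
    "cap circle: outline points nearest the camera nadir-free top; fit circle to outline on plane z"
    P=w(c,ct.reshape(-1,2),z)[:,:2]; (x,y),r=cv2.minEnclosingCircle(np.float32(P)); return x,y,r
def survey(cam,name=None,lim=(.3,.7,.03,.5)):
    c=calibration(cam);im=read_camera(cam)
    if name: cv2.imwrite(name,im)
    for k,z in dict(green=.066,red=.066,black=.066,pink=.045,orange=.066).items():
        for p,a,ct in blobs(im,k):
            q=w(c,[p],z)[0]
            if lim[0]<q[0]<lim[1] and lim[2]<q[1]<lim[3]:
                r=cv2.minAreaRect(ct);b=w(c,cv2.boxPoints(r),z);e=b[1]-b[0]
                print(k,np.round(p).astype(int),int(a),"mean",np.round(q[:2],4),"circ",np.round(circ(c,ct,z),4),"box %.1f"%((np.degrees(np.arctan2(e[1],e[0]))+45)%90-45),np.round([np.linalg.norm(e),np.linalg.norm(b[2]-b[1])],3))
E
python3 -c "
from h import *
go(.52,.22,.4,97.3);survey('wrist','pics/w3.png');survey('top')"
```

```text
pos [0.5182 0.1031 0.4017] hdg 97.31 shift [0.1157 0.0166 0.0017] turn 0.000 gap 0.65 F 0.0 t 3.8 ft [-0.3 -0.8  0.7]
green [262  43] 497 mean [0.4221 0.2261] circ [0.4222 0.2257 0.0166] box -41.7 [0.03  0.032]
red [337  57] 410 mean [0.5209 0.221 ] circ [0.5206 0.2207 0.0154] box 7.4 [0.027 0.029]
black [323 127] 342 mean [0.5139 0.1291] circ [0.5143 0.129  0.0151] box 7.3 [0.027 0.028]
pink [259 112] 959 mean [0.4216 0.1366] circ [0.4217 0.1362 0.0256] box 7.2 [0.049 0.048]
orange [385 129] 1131 mean [0.5988 0.1376] circ [0.5991 0.1371 0.0316] box 13.0 [0.049 0.047]
orange [397  58] 1335 mean [0.5982 0.2306] circ [0.5978 0.2305 0.0324] box 19.3 [0.05  0.047]
green [192 255] 135 mean [0.3706 0.4073] circ [0.3709 0.4071 0.0178] box 1.3 [0.034 0.029]
green [189 213] 137 mean [0.4704 0.418 ] circ [0.4711 0.4175 0.0184] box 0.8 [0.034 0.029]
black [271 253] 176 mean [0.3793 0.2165] circ [0.3898 0.2201 0.0399] box 6.1 [0.026 0.076]
black [259 156] 115 mean [0.6089 0.2503] circ [0.6159 0.2421 0.1126] box 6.5 [0.018 0.225]
pink [306 236] 309 mean [0.4209 0.1372] circ [0.4209 0.1371 0.0251] box 0.8 [0.048 0.048]
orange [228 234] 369 mean [0.4229 0.3201] circ [0.4235 0.3198 0.0322] box 8.5 [0.051 0.047]
```

View pics/w3.png

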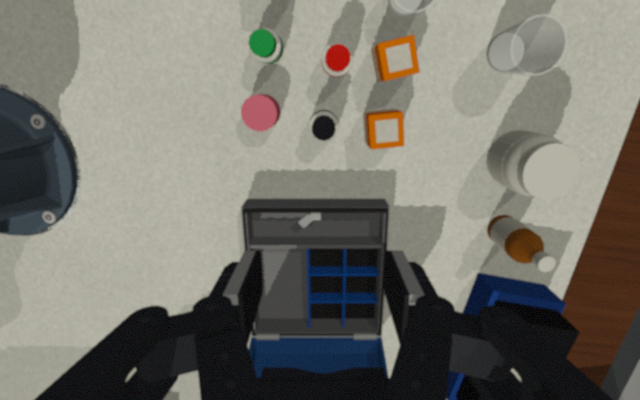

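servo_tool(deltas=[[[0.039,0.006,0,0,0.65],[0.039,0.006,0,0,0.65],[0.039,0.006,0,0,0.65],[0,0,0.04,0,0.65],[0,0,0.04,0,0.65]]])

```text
time: 4.3
position: [0.5237, 0.2199, 0.3217]
tcp_rot: [[-0.124, 0.992, 0.004], [0.992, 0.124, 0.001], [0.001, 0.004, -1.0]]
ft_force: [2.0, -0.6, -1.3]
finger_gap: 0.646
grasp_force: 0.0
```

servo_tool(deltas=[[[0,0,0.04,0,0.65],[0,0,0.04,0,0.65],[0,0,0.04,0,0.65],[0,0,0.04,0,0.65],[0,0,0.04,0,0.65]]])

```text
time: 4.72
position: [0.5231, 0.2177, 0.1198]
tcp_rot: [[-0.121, 0.993, 0.001], [0.993, 0.121, 0.0], [0.0, 0.001, -1.0]]
ft_force: [1.5, 0.4, 0.2]
finger_gap: 0.646
grasp_force: 0.0
```

```bash
python3 -c "
from h import *
go(.5208,.221,.036,97.3);survey('wrist','pics/w4.png')"
```

```text
pos [0.5231 0.2177 0.1198] hdg 96.95 shift [ 0.0036 -0.002   0.0838] turn -0.006 gap 0.65 F 0.0 t 4.7 ft [1.5 0.4 0.2]
green [164 183] 2747 mean [0.4251 0.2294] circ [0.4251 0.2292 0.0208] box 28.8 [0.04  0.031]
green [208 157] 309 mean [0.451  0.2486] circ [0.4451 0.2444 0.0155] box 39.6 [0.012 0.03 ]
red [323 212] 2155 mean [0.5211 0.2233] circ [0.5211 0.2235 0.0186] box 6.9 [0.03  0.037]
red [331 166] 39 mean [0.5224 0.2518] circ [0.5219 0.2497 0.0089] box -7.2 [0.003 0.017]
black [297 328] 2027 mean [0.5142 0.1365] circ [0.5139 0.1359 0.0233] box 7.0 [0.03  0.046]
black [302 280] 436 mean [0.5136 0.1748] circ [0.5138 0.1659 0.0162] box -0.6 [0.017 0.031]
pink [172 290] 2242 mean [0.4198 0.142 ] circ [0.4209 0.1362 0.0254] box -16.8 [0.042 0.046]
orange [391 342] 454 mean [0.5801 0.1334] circ [0.5793 0.1317 0.0237] box 11.0 [0.009 0.047]
orange [164  42] 2972 mean [0.4261 0.3076] circ [0.4264 0.312  0.0306] box 6.3 [0.054 0.033]
```

View pics/w4.png

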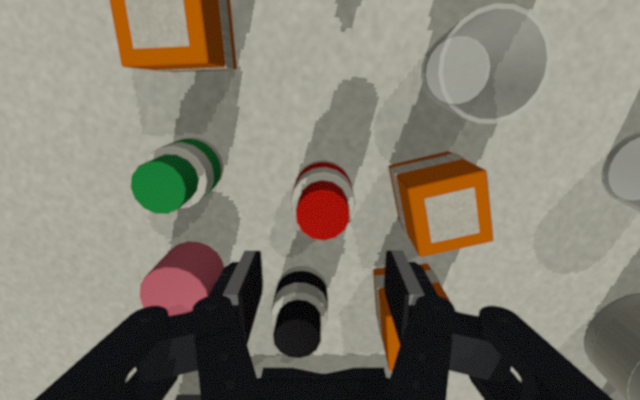

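The red cap is at (323,212), between the fingers once lowered. Descending and gripping.

servo_tool(deltas=[[[0.004,-0.002,0.03,0,0.65],[0,0,0.03,0,0.65],[0,0,0.024,0,0.65],[0,0,0,0,0.2],[0,0,0,0,0.2]]])

```text
time: 5.18
position: [0.5207, 0.222, 0.0379]
tcp_rot: [[-0.122, 0.993, -0.001], [0.993, 0.122, -0.0], [-0.0, -0.001, -1.0]]
ft_force: [0.3, 0.1, -0.4]
finger_gap: 0.474
grasp_force: 60.6
```

servo_tool(deltas=[[[0,0,0,0,0.2],[0,0,0,0,0.2],[0,0,0,0,0.2]]])

```text
time: 5.43
position: [0.5213, 0.2229, 0.039]
tcp_rot: [[-0.123, 0.992, 0.002], [0.992, 0.123, 0.001], [0.0, 0.002, -1.0]]
ft_force: [-0.6, 0.1, -1.0]
finger_gap: 0.478
grasp_force: 60.6
```

servo_tool(deltas=[[[0,0,-0.03,0,0.2],[0,0,-0.03,0,0.2],[0,0,-0.03,0,0.2]]])

```text
time: 5.68
position: [0.5203, 0.2228, 0.1292]
tcp_rot: [[-0.123, 0.992, 0.0], [0.992, 0.123, 0.0], [0.0, 0.0, -1.0]]
ft_force: [-0.1, 1.1, -1.5]
finger_gap: 0.474
grasp_force: 61.0
```

```bash
python3 -c "
from h import *
go(.5463,-.0894,.12,97.3);go(.5463,-.0894,.042,97.3)"
```

```text
pos [0.5203 0.2228 0.1292] hdg 97.05 shift [-0.313  -0.0125  0.0092] turn -0.004 gap 0.47 F 61.0 t 5.7 ft [-0.1  1.1 -1.5]
pos [0.5203 0.2228 0.1292] hdg 97.05 shift [-0.313  -0.0125  0.0872] turn -0.004 gap 0.47 F 61.0 t 5.7 ft [-0.1  1.1 -1.5]
```

servo_tool(deltas=[[[-0.0391,-0.0016,0,0,0.2],[-0.0391,-0.0016,0,0,0.2],[-0.0391,-0.0016,0,0,0.2],[-0.0391,-0.0016,0,0,0.2]]])

```text
time: 6.02
position: [0.5334, 0.0653, 0.1286]
tcp_rot: [[-0.123, 0.992, 0.002], [0.992, 0.123, 0.0], [-0.0, 0.002, -1.0]]
ft_force: [0.9, 0.8, -1.1]
finger_gap: 0.474
grasp_force: 61.1
```

servo_tool(deltas=[[[-0.0391,-0.0016,0,0,0.2],[-0.0391,-0.0016,0,0,0.2],[-0.0391,-0.0016,0,0,0.2],[-0.0391,-0.0016,0,0,0.2]]])

```text
time: 6.35
position: [0.5462, -0.0912, 0.1285]
tcp_rot: [[-0.123, 0.992, 0.001], [0.992, 0.123, -0.0], [-0.001, 0.001, -1.0]]
ft_force: [0.9, 0.2, -1.8]
finger_gap: 0.476
grasp_force: 61.1
```

servo_tool(deltas=[[[0,0,0.015,0,0.2],[0,0,0.015,0,0.2],[0,0,0,0,0.2],[0,0,0,0,0.2]]])

```text
time: 6.68
position: [0.546, -0.0891, 0.0977]
tcp_rot: [[-0.123, 0.992, -0.0], [0.992, 0.123, 0.0], [0.0, -0.0, -1.0]]
ft_force: [0.0, 0.5, -0.2]
finger_gap: 0.473
grasp_force: 61.1
```

```bash
python3 -c "
from h import *
import pickle
c=calibration('wrist');pickle.dump(c,open('w5.pkl','wb'));im=read_camera('wrist');cv2.imwrite('pics/w5.png',im)
go(.5463,-.0894,.0435,97.3)"
```

```text
pos [ 0.5464 -0.089   0.0983] hdg 97.07 shift [-0.0004 -0.0002  0.0548] turn -0.004 gap 0.47 F 61.1 t 6.7 ft [ 0.2  0.4 -1.9]
```

View pics/w5.png

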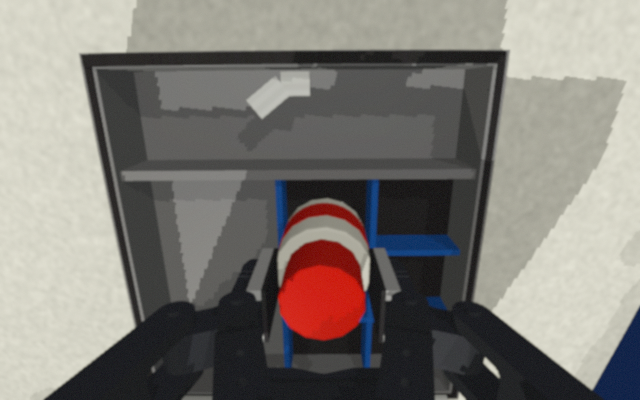

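```bash
python3 - <<'E'
from h import *
import pickle
c=pickle.load(open("w5.pkl","rb"))
P=np.array([.553,-.143]);ex=np.array([.992,.125]);ey=np.array([-.125,.992])
for n,p,z in [("row part back edge exp(60,25)",(420,254),.032),("row part front bottom",(420,236),.006),("divider back edge top (y 81?)",(410,180),.032),("divider front",(410,167),.032),("C left edge 28.5",(370,185),.032),("C right edge 32.5",(377,185),.032),("I left -32.5",(276,185),.032),("I right -28.5",(287,185),.032)]:
    q=w(c,[p],z)[0,:2]-P;print(n,np.round([q@ex*1e3,q@ey*1e3],1))
E
```

```text
row part back edge exp(60,25) [63.8 25.2]
row part front bottom [70.6 26.8]
divider back edge top (y 81?) [53.2 76.7]
divider front [52.6 85. ]
C left edge 28.5 [28.2 73.5]
C right edge 32.5 [32.6 73.5]
I left -32.5 [-31.   73.6]
I right -28.5 [-24.1  73.6]
```

servo_tool(deltas=[[[-0.001,0,0.02,0,0.2],[0,0,0.015,0,0.2],[0,0,0.01,0,0.2],[0,0,0.006,0,0.2],[0,0,0.003,0,0.2]]])

```text
time: 7.15
position: [0.5464, -0.0899, 0.0433]
tcp_rot: [[-0.123, 0.992, 0.0], [0.992, 0.123, -0.0], [-0.0, 0.0, -1.0]]
ft_force: [0.3, 0.0, -1.2]
finger_gap: 0.475
grasp_force: 61.1
```

```bash
python3 -c "
from h import *
go(.5464,-.0904,.0435,97.3)"
```

```text
pos [ 0.5464 -0.0899  0.0433] hdg 97.08 shift [-0.0005 -0.0001 -0.0002] turn -0.004 gap 0.47 F 61.1 t 7.2 ft [ 0.3  0.  -1.2]
```

servo_tool(deltas=[[[0,0,0,0,0.65],[0,0,0,0,0.65],[0,0,0,0,0.65],[0,0,-0.03,0,0.65],[0,0,-0.03,0,0.65]]])

```text
time: 7.57
position: [0.5455, -0.09, 0.1035]
tcp_rot: [[-0.123, 0.992, -0.002], [0.992, 0.123, 0.001], [0.001, -0.002, -1.0]]
ft_force: [0.8, -0.4, 0.9]
finger_gap: 0.654
grasp_force: 0.0
```

servo_tool(deltas=[[[0,0,-0.035,0,0.65],[0,0,-0.035,0,0.65]]])

```text
time: 7.73
position: [0.546, -0.0902, 0.1753]
tcp_rot: [[-0.123, 0.992, 0.0], [0.992, 0.123, -0.0], [-0.0, 0.0, -1.0]]
ft_force: [1.1, -0.2, 0.8]
finger_gap: 0.646
grasp_force: 0.0
```

servo_tool(deltas=[[[0.037,-0.001,0,0,0.65],[0.037,-0.001,0,0,0.65],[0.037,-0.001,0,0,0.65]]])

```text
time: 7.98
position: [0.5297, 0.0205, 0.1747]
tcp_rot: [[-0.121, 0.993, 0.003], [0.993, 0.121, -0.0], [-0.0, 0.003, -1.0]]
ft_force: [0.9, -0.7, -0.8]
finger_gap: 0.653
grasp_force: 0.0
```

servo_tool(deltas=[[[0.037,-0.001,0,0,0.65],[0.037,-0.001,0,0,0.65],[0.037,-0.001,0,0,0.65],[0,0,0,0,0.65],[0,0,0,0,0.65]]])

```text
time: 8.4
position: [0.5129, 0.1309, 0.1739]
tcp_rot: [[-0.126, 0.992, 0.001], [0.992, 0.126, 0.0], [-0.0, 0.001, -1.0]]
ft_force: [0.1, -0.3, 0.0]
finger_gap: 0.647
grasp_force: 0.0
```

```bash
python3 -c "
from h import *
go(.514,.129,.0375,97.3);survey('wrist','pics/w6.png');survey('top','pics/t6.png',(.3,.7,-.3,.5))"
```

```text
pos [0.5129 0.1309 0.1739] hdg 97.22 shift [-0.0021  0.0007  0.1364] turn -0.001 gap 0.65 F 0.0 t 8.4 ft [ 0.1 -0.3  0. ]
green [250  60] 83 mean [0.4502 0.2197] circ [0.4447 0.2212 0.0144] box -10.3 [0.029 0.008]
green [211  45] 2096 mean [0.4235 0.226 ] circ [0.4236 0.2255 0.0183] box -33.0 [0.032 0.035]
black [326 195] 1398 mean [0.5137 0.1309] circ [0.5134 0.1306 0.0182] box 7.2 [0.029 0.036]
black [324 161] 65 mean [0.5091 0.1568] circ [0.511  0.1519 0.0139] box 7.2 [0.027 0.008]
pink [213 167] 2876 mean [0.4212 0.1364] circ [0.4211 0.1358 0.0257] box -41.1 [0.049 0.049]
orange [437 200] 3373 mean [0.5998 0.1372] circ [0.6001 0.1364 0.0322] box 13.2 [0.049 0.047]
orange [466  72] 4689 mean [0.5988 0.231 ] circ [0.5994 0.2303 0.0327] box 15.1 [0.047 0.051]
green [192 255] 134 mean [0.3705 0.4072] circ [0.3709 0.4071 0.0178] box 1.3 [0.034 0.029]
green [189 213] 136 mean [0.4703 0.4178] circ [0.47   0.4174 0.018 ] box 0.8 [0.034 0.029]
red [401 184] 118 mean [ 0.546  -0.0887] circ [ 0.5466 -0.0879  0.0166] box 0.8 [0.029 0.031]
black [264 281] 50 mean [0.3142 0.2327] circ [0.3027 0.2329 0.0414] box -5.8 [0.082 0.015]
black [298 244] 727 mean [0.4022 0.1534] circ [0.3935 0.1444 0.0941] box 12.9 [0.186 0.073]
black [419 183] 335 mean [ 0.5496 -0.1308] circ [ 0.5498 -0.1304  0.0309] box 8.0 [0.041 0.052]
black [446 186] 601 mean [ 0.5443 -0.1962] circ [ 0.5242 -0.2193  0.0829] box 8.5 [0.058 0.165]
black [295 208] 520 mean [0.487  0.1621] circ [0.5266 0.179  0.1005] box 4.0 [0.152 0.164]
black [362 201] 168 mean [0.5064 0.005 ] circ [ 0.518  -0.0168  0.1103] box 18.9 [0.048 0.22 ]
black [417 157] 1293 mean [ 0.6135 -0.1274] circ [ 0.6209 -0.1226  0.0878] box 7.5 [0.17  0.061]
orange [229 234] 395 mean [0.423  0.3185] circ [0.4237 0.3189 0.0341] box 8.5 [0.054 0.047]
orange [268 152] 36 mean [0.6193 0.2291] circ [0.6148 0.2358 0.023 ] box 0.5 [0.046 0.015]
```

servo_tool(deltas=[[[-0.0013,0.001,0.04,0,0.65],[0,0,0.04,0,0.65],[0,0,0.035,0,0.65],[0,0,0.0214,0,0.65],[0,0,0,0,0.65]]])

```text
time: 8.92
position: [0.5121, 0.1265, 0.0331]
tcp_rot: [[-0.121, 0.993, -0.007], [0.993, 0.121, -0.001], [-0.0, -0.007, -1.0]]
ft_force: [-1.7, -0.1, -0.5]
finger_gap: 0.652
grasp_force: 0.0
```

servo_tool(deltas=[[[0,0,0,0,0.2],[0,0,0,0,0.2],[0,0,0,0,0.2],[0,0,0,0,0.2]]])

```text
time: 9.25
position: [0.5151, 0.1282, 0.0384]
tcp_rot: [[-0.122, 0.992, 0.002], [0.992, 0.122, 0.0], [0.0, 0.002, -1.0]]
ft_force: [0.6, 0.8, -1.6]
finger_gap: 0.465
grasp_force: 60.5
```

servo_tool(deltas=[[[0,0,-0.03,0,0.2],[0,0,-0.03,0,0.2],[0,0,-0.03,0,0.2]]])

```text
time: 9.5
position: [0.514, 0.1282, 0.1288]
tcp_rot: [[-0.123, 0.992, 0.0], [0.992, 0.123, 0.0], [0.0, 0.0, -1.0]]
ft_force: [0.9, -0.7, -1.6]
finger_gap: 0.463
grasp_force: 61.1
```

servo_tool(deltas=[[[-0.0395,0.0006,0,0,0.2],[-0.0395,0.0006,0,0,0.2],[-0.0395,0.0006,0,0,0.2],[-0.0395,0.0006,0,0,0.2]]])

```text
time: 9.83
position: [0.5362, -0.0299, 0.1282]
tcp_rot: [[-0.123, 0.992, 0.002], [0.992, 0.123, -0.0], [-0.0, 0.002, -1.0]]
ft_force: [0.9, -0.9, -1.2]
finger_gap: 0.466
grasp_force: 61.2
```

servo_tool(deltas=[[[-0.0395,0.0006,0,0,0.2],[-0.0395,0.0006,0,0,0.2],[-0.0395,0.0006,0,0,0.2],[0,0,0,0,0.2],[0,0,0.015,0,0.2]]])

```text
time: 10.25
position: [0.5539, -0.1484, 0.1149]
tcp_rot: [[-0.12, 0.993, 0.006], [0.993, 0.12, -0.002], [-0.003, 0.005, -1.0]]
ft_force: [1.3, 0.5, -0.9]
finger_gap: 0.464
grasp_force: 61.2
```

servo_tool(deltas=[[[0,0,0.015,0,0.2],[0,0,0,0,0.2]]])

```text
time: 10.42
position: [0.5511, -0.1455, 0.0954]
tcp_rot: [[-0.122, 0.993, -0.003], [0.993, 0.122, 0.001], [0.001, -0.002, -1.0]]
ft_force: [-0.0, 0.1, -2.2]
finger_gap: 0.463
grasp_force: 61.1
```

```bash
python3 -c "
from h import *
go(.553,-.144,.0435,97.2)"
```

```text
pos [ 0.5511 -0.1455  0.0954] hdg 97.02 shift [0.0012 0.0022 0.0519] turn -0.003 gap 0.46 F 61.1 t 10.4 ft [-0.   0.1 -2.2]
```

servo_tool(deltas=[[[0,0.0015,0.02,0,0.2],[0,0,0.013,0,0.2],[0,0,0.01,0,0.2],[0,0,0.005,0,0.2],[0,0,0.003,0,0.2]]])

```text
time: 10.83
position: [0.5539, -0.1454, 0.046]
tcp_rot: [[-0.123, 0.992, 0.0], [0.992, 0.123, -0.0], [-0.0, 0.0, -1.0]]
ft_force: [0.5, -0.4, -1.6]
finger_gap: 0.463
grasp_force: 61.2
```

servo_tool(deltas=[[[0,0,0,0,0.2]]])

```text
time: 10.92
position: [0.5539, -0.1454, 0.0461]
tcp_rot: [[-0.123, 0.992, 0.0], [0.992, 0.123, -0.0], [-0.0, 0.0, -1.0]]
ft_force: [0.6, -0.1, -1.3]
finger_gap: 0.468
grasp_force: 61.2
```

servo_tool(deltas=[[[0,0,0,0,0.65],[0,0,0,0,0.65],[0,0,0,0,0.65],[0,0,-0.03,0,0.65],[0,0,-0.03,0,0.65]]])

```text
time: 11.33
position: [0.5529, -0.1452, 0.1059]
tcp_rot: [[-0.123, 0.992, -0.003], [0.992, 0.123, 0.001], [0.001, -0.003, -1.0]]
ft_force: [0.5, 0.4, 0.5]
finger_gap: 0.65
grasp_force: 0.0
```

servo_tool(deltas=[[[0,0,-0.035,0,0.65],[0,0,-0.035,0,0.65]]])

```text
time: 11.5
position: [0.5535, -0.1454, 0.1777]
tcp_rot: [[-0.123, 0.992, -0.0], [0.992, 0.123, 0.0], [0.0, -0.0, -1.0]]
ft_force: [0.9, 0.6, -0.1]
finger_gap: 0.65
grasp_force: 0.0
```

servo_tool(deltas=[[[0.0385,-0.0084,0,0,0.65],[0.0385,-0.0084,0,0,0.65],[0.0385,-0.0084,0,0,0.65],[0.0385,-0.0084,0,0,0.65],[0.0385,-0.0084,0,0,0.65]]])

```text
time: 11.92
position: [0.4877, 0.0419, 0.1765]
tcp_rot: [[-0.122, 0.992, 0.001], [0.992, 0.122, 0.0], [-0.0, 0.001, -1.0]]
ft_force: [0.4, 0.2, -0.7]
finger_gap: 0.651
grasp_force: 0.0
```

servo_tool(deltas=[[[0.0385,-0.0084,0,0,0.65],[0.0385,-0.0084,0,0,0.65],[0.0385,-0.0084,0,0,0.65],[0.0385,-0.0084,0,0,0.65],[0.0385,-0.0084,0,0,0.65]]])

```text
time: 12.33
position: [0.4224, 0.228, 0.1765]
tcp_rot: [[-0.123, 0.992, 0.001], [0.992, 0.123, 0.0], [0.0, 0.001, -1.0]]
ft_force: [0.4, -0.0, 0.1]
finger_gap: 0.647
grasp_force: 0.0
```

servo_tool(deltas=[[[0,0,0,0,0.65],[0,0,0,0,0.65],[0,0,0,0,0.65]]])

```text
time: 12.58
position: [0.4233, 0.2261, 0.1762]
tcp_rot: [[-0.123, 0.992, 0.001], [0.992, 0.123, 0.0], [-0.0, 0.001, -1.0]]
ft_force: [-0.0, 0.3, 0.1]
finger_gap: 0.651
grasp_force: 0.0
```

```bash
python3 -c "
from h import *
go(.422,.226,.0375,97.2);survey('wrist','pics/w7.png');c=calibration('top')
im=read_camera('top');cv2.imwrite('pics/t7.png',im);print(im[175:195,412:430].min(2).min(), px(c,[.553,-.144,.07]))"
```

```text
pos [0.4233 0.2261 0.1762] hdg 97.08 shift [ 1.000e-04 -1.400e-03  1.387e-01] turn -0.002 gap 0.65 F 0.0 t 12.6 ft [-0.   0.3  0.1]
green [322 190] 1401 mean [0.4207 0.2287] circ [0.4202 0.2287 0.0184] box 18.6 [0.03  0.036]
pink [309 280] 2012 mean [0.4205 0.1366] circ [0.4205 0.1361 0.0252] box 7.1 [0.048 0.05 ]
orange [519 301] 614 mean [0.6023 0.1502] circ [0.5998 0.1381 0.0311] box 10.2 [0.041 0.047]
orange [545 213] 3075 mean [0.5985 0.2315] circ [0.5989 0.2306 0.0323] box 21.1 [0.052 0.047]
orange [340  63] 4702 mean [0.4223 0.3208] circ [0.4224 0.32   0.0323] box 8.6 [0.046 0.047]
0 [[424.72865064 181.64951158]]
```

servo_tool(deltas=[[[0.001,-0.002,0,0.121,0.65],[0,0,0,0.121,0.65],[0,0,0,0.121,0.65],[0,0,0,0.121,0.65],[0,0,0,0.121,0.65]]])

```text
time: 13.1
position: [0.4217, 0.2259, 0.176]
tcp_rot: [[0.471, 0.882, 0.0], [0.882, -0.471, -0.0], [0.0, 0.0, -1.0]]
ft_force: [0.1, 0.7, 0.2]
finger_gap: 0.652
grasp_force: 0.0
```

servo_tool(deltas=[[[0,0,0,0.121,0.65],[0,0,0,0.121,0.65],[0,0,0,0.121,0.65],[0,0,0,0.121,0.65],[0,0,0,0.121,0.65]]])

```text
time: 13.52
position: [0.4217, 0.2259, 0.1759]
tcp_rot: [[0.889, 0.458, 0.0], [0.458, -0.889, -0.0], [0.0, 0.0, -1.0]]
ft_force: [-0.3, 0.0, 0.6]
finger_gap: 0.649
grasp_force: 0.0
```

servo_tool(deltas=[[[0,0,0,0.121,0.65],[0,0,0,0.121,0.65],[0,0,0,0.121,0.65],[0,0,0,0,0.65],[0,0,0,0,0.65]]])

```text
time: 13.93
position: [0.4215, 0.2262, 0.1759]
tcp_rot: [[0.992, 0.123, 0.0], [0.123, -0.992, 0.0], [0.0, 0.0, -1.0]]
ft_force: [-0.1, -0.6, 0.4]
finger_gap: 0.649
grasp_force: 0.0
```

```bash
python3 -c "
from h import *
go(.4212,.227,.0375,7.2);survey('wrist')"
```

```text
pos [0.4215 0.2262 0.1759] hdg 7.05 shift [-0.0002 -0.0008  0.1384] turn -0.003 gap 0.65 F 0.0 t 13.9 ft [-0.1 -0.6  0.4]
green [ 98 223] 1675 mean [0.3746 0.4016] circ [0.3746 0.4015 0.0238] box 32.1 [0.047 0.031]
green [138 199] 356 mean [0.3991 0.3687] circ [0.393  0.3761 0.0171] box 40.9 [0.017 0.034]
green [323 190] 1385 mean [0.4237 0.2266] circ [0.4233 0.2269 0.0179] box 7.1 [0.03  0.035]
green [73 95] 2191 mean [0.4721 0.4125] circ [0.4721 0.4123 0.0226] box 6.3 [0.044 0.031]
green [125  94] 394 mean [0.4773 0.375 ] circ [0.4756 0.3849 0.0173] box 14.8 [0.016 0.034]
black [94 96] 430 mean [0.4728 0.3973] circ [0.4723 0.4043 0.0148] box 14.1 [0.018 0.029]
black [127  92] 257 mean [0.4783 0.3735] circ [0.4794 0.3768 0.0129] box 19.4 [0.01  0.026]
pink [430 198] 2581 mean [0.4217 0.1358] circ [0.421  0.1356 0.0254] box 7.1 [0.048 0.05 ]
orange [201 176] 3521 mean [0.4233 0.3193] circ [0.423  0.3198 0.0326] box 9.2 [0.05  0.047]
```

servo_tool(deltas=[[[0,-0.0008,0.04,0,0.65],[0,0,0.04,0,0.65],[0,0,0.03,0,0.65],[0,0,0.02,0,0.65],[0,0,0.0084,0,0.65]]])

```text
time: 14.4
position: [0.4198, 0.227, 0.0349]
tcp_rot: [[0.992, 0.123, -0.004], [0.123, -0.992, -0.002], [-0.004, 0.001, -1.0]]
ft_force: [-0.5, 0.6, -0.1]
finger_gap: 0.652
grasp_force: 0.0
```

servo_tool(deltas=[[[0,0,0,0,0.2],[0,0,0,0,0.2],[0,0,0,0,0.2],[0,0,0,0,0.2],[0,0,0,0,0.2]]])

```text
time: 14.82
position: [0.4215, 0.2281, 0.0385]
tcp_rot: [[0.993, 0.121, 0.002], [0.121, -0.993, 0.001], [0.002, -0.001, -1.0]]
ft_force: [0.1, -0.1, -1.7]
finger_gap: 0.47
grasp_force: 60.5
```

servo_tool(deltas=[[[0,0,-0.03,0,0.2],[0,0,-0.03,0,0.2],[0,0,-0.03,0,0.2]]])

```text
time: 15.07
position: [0.4207, 0.2277, 0.1291]
tcp_rot: [[0.993, 0.121, -0.0], [0.121, -0.993, -0.0], [-0.0, 0.0, -1.0]]
ft_force: [0.3, -0.2, -1.4]
finger_gap: 0.468
grasp_force: 61.0
```

servo_tool(deltas=[[[0.0146,0.0384,0,0,0.2],[0.0146,0.0384,0,0,0.2],[0.0146,0.0384,0,0,0.2],[0.0146,0.0384,0,0,0.2],[0.0146,0.0384,0,0,0.2]]])

```text
time: 15.48
position: [0.5173, 0.0442, 0.1283]
tcp_rot: [[0.993, 0.121, 0.001], [0.121, -0.993, 0.0], [0.001, 0.0, -1.0]]
ft_force: [1.5, 1.4, -0.8]
finger_gap: 0.47
grasp_force: 61.1
```

servo_tool(deltas=[[[0.0146,0.0384,0,0,0.2],[0.0146,0.0384,0,0,0.2],[0.0146,0.0384,0,0,0.2],[0.0146,0.0384,0,0,0.2],[0.0146,0.0384,0,0,0.2]]])

```text
time: 15.9
position: [0.6128, -0.1378, 0.1282]
tcp_rot: [[0.993, 0.121, 0.001], [0.121, -0.993, -0.0], [0.001, 0.0, -1.0]]
ft_force: [0.6, 0.3, -2.1]
finger_gap: 0.467
grasp_force: 61.1
```

servo_tool(deltas=[[[0,0,0,0,0.2],[0,0,0.015,0,0.2],[0,0,0.01,0,0.2],[0,0,0,0,0.2]]])

```text
time: 16.23
position: [0.6109, -0.1353, 0.1005]
tcp_rot: [[0.993, 0.121, -0.003], [0.121, -0.993, 0.001], [-0.003, -0.001, -1.0]]
ft_force: [-0.1, 0.4, -1.4]
finger_gap: 0.469
grasp_force: 61.2
```

```bash
python3 -c "
from h import *
go(.6135,-.1364,.0435,7.2)"
```

```text
pos [ 0.6109 -0.1353  0.1005] hdg 6.93 shift [0.0027 0.0015 0.057 ] turn -0.005 gap 0.47 F 61.2 t 16.2 ft [-0.1  0.4 -1.4]
```

servo_tool(deltas=[[[0.0015,0.001,0.02,0,0.2],[0,0,0.015,0,0.2],[0,0,0.012,0,0.2],[0,0,0.006,0,0.2],[0,0,0.0025,0,0.2]]])

```text
time: 16.65
position: [0.6134, -0.1362, 0.0464]
tcp_rot: [[0.993, 0.121, -0.001], [0.121, -0.993, 0.0], [-0.001, -0.0, -1.0]]
ft_force: [-0.7, 0.8, -1.4]
finger_gap: 0.467
grasp_force: 61.2
```

servo_tool(deltas=[[[0,0,0,0,0.2]]])

```text
time: 16.73
position: [0.6138, -0.1364, 0.047]
tcp_rot: [[0.993, 0.121, -0.0], [0.121, -0.993, 0.0], [-0.0, -0.0, -1.0]]
ft_force: [1.1, -0.4, -1.6]
finger_gap: 0.469
grasp_force: 61.2
```

servo_tool(deltas=[[[0,0,0,0,0.65],[0,0,0,0,0.65],[0,0,0,0,0.65],[0,0,-0.03,0,0.65],[0,0,-0.03,0,0.65]]])

```text
time: 17.15
position: [0.6129, -0.1363, 0.1068]
tcp_rot: [[0.993, 0.12, -0.003], [0.12, -0.993, 0.001], [-0.003, -0.001, -1.0]]
ft_force: [0.9, -0.4, 1.5]
finger_gap: 0.647
grasp_force: 0.0
```

servo_tool(deltas=[[[0,0,-0.035,-0.12,0.8],[0,0,-0.035,-0.12,0.8],[0,0,0,-0.12,0.8],[0,0,0,-0.12,0.8],[0,0,0,-0.12,0.8]]])

```text
time: 17.57
position: [0.6141, -0.1367, 0.1783]
tcp_rot: [[0.747, 0.664, 0.002], [0.664, -0.747, -0.001], [0.001, 0.002, -1.0]]
ft_force: [-0.5, -0.1, -0.4]
finger_gap: 0.797
grasp_force: 0.0
```

servo_tool(deltas=[[[0,0,0,-0.12,0.8],[0,0,0,-0.12,0.8],[0,0,0,-0.12,0.8],[0,0,0,-0.12,0.8],[0,0,0,-0.12,0.8]]])

```text
time: 17.98
position: [0.6139, -0.1366, 0.1776]
tcp_rot: [[0.242, 0.97, 0.001], [0.97, -0.242, -0.0], [0.0, 0.001, -1.0]]
ft_force: [-0.6, 0.2, -0.4]
finger_gap: 0.802
grasp_force: 0.0
```

servo_tool(deltas=[[[0,0,0,-0.12,0.8],[0,0,0,-0.12,0.8],[0,0,0,-0.12,0.8],[0,0,0,-0.12,0.8],[0,0,0,0,0.8]]])

```text
time: 18.4
position: [0.6139, -0.1366, 0.1775]
tcp_rot: [[-0.233, 0.972, 0.001], [0.972, 0.233, -0.0], [-0.0, 0.001, -1.0]]
ft_force: [0.2, 0.3, -0.6]
finger_gap: 0.798
grasp_force: 0.0
```

```bash
python3 -c "
from h import *
go(.599,.137,.0375,103);survey('top','pics/t8.png',(.3,.7,-.3,.5));im=cv2.imread('pics/t8.png');cv2.imwrite('pics/t8c.png',cv2.resize(im[130:260,180:480],None,fx=2.6,fy=2.6,interpolation=cv2.INTER_CUBIC))"
```

```text
pos [ 0.6139 -0.1366  0.1775] hdg 103.49 shift [0.2696 0.0492 0.14  ] turn 0.009 gap 0.80 F 0.0 t 18.4 ft [ 0.2  0.3 -0.6]
green [192 255] 135 mean [0.3706 0.4073] circ [0.3709 0.4071 0.0178] box 1.3 [0.034 0.029]
green [189 213] 130 mean [0.4702 0.4177] circ [0.4709 0.4172 0.018 ] box -44.4 [0.031 0.031]
green [419 156] 98 mean [ 0.6149 -0.1303] circ [ 0.6158 -0.133   0.0181] box 1.0 [0.024 0.034]
red [401 184] 121 mean [ 0.5459 -0.0886] circ [ 0.5462 -0.0881  0.0169] box -44.5 [0.032 0.029]
black [361 195] 145 mean [0.5196 0.0067] circ [0.5154 0.0044 0.1079] box 7.4 [0.008 0.215]
pink [306 236] 311 mean [0.421  0.1372] circ [0.4212 0.1369 0.0253] box -44.2 [0.048 0.048]
orange [229 234] 395 mean [0.423  0.3185] circ [0.4237 0.3189 0.0341] box 8.5 [0.054 0.047]
orange [306 161] 354 mean [0.5993 0.1377] circ [0.5997 0.1377 0.031 ] box 13.3 [0.047 0.048]
orange [267 161] 361 mean [0.598  0.2309] circ [0.598  0.2299 0.032 ] box 20.7 [0.048 0.049]
```

View pics/t8c.png

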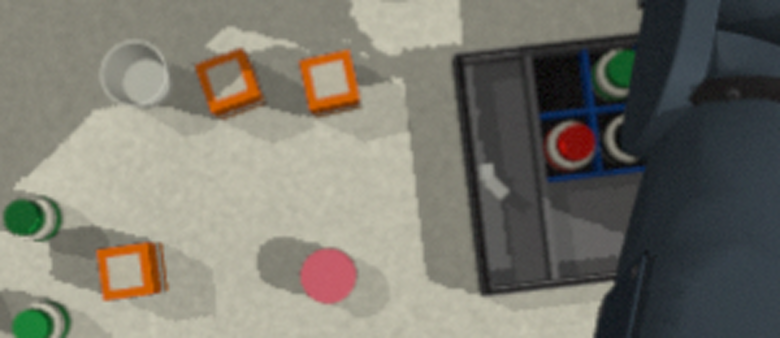

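Crop: red (572,145), black (620,140) and green (617,72) all stand in their pockets, and the three cartons are undisturbed. Now carton A at (0.599,0.137).

servo_tool(deltas=[[[0.0385,0.007,0,0,0.8],[0.0385,0.007,0,0,0.8],[0.0385,0.007,0,0,0.8],[0.0385,0.007,0,0,0.8]]])

```text
time: 18.78
position: [0.6057, 0.0212, 0.1774]
tcp_rot: [[-0.222, 0.975, 0.001], [0.975, 0.222, 0.0], [-0.0, 0.001, -1.0]]
ft_force: [1.0, -0.1, -1.0]
finger_gap: 0.806
grasp_force: 0.0
```

servo_tool(deltas=[[[0.0385,0.007,0,0,0.8],[0.0385,0.007,0,0,0.8],[0.0385,0.007,0,0,0.8],[0,0,0,0,0.8],[0,0,0,0,0.8]]])

```text
time: 19.2
position: [0.5998, 0.1388, 0.1772]
tcp_rot: [[-0.227, 0.974, 0.0], [0.974, 0.227, 0.0], [-0.0, 0.0, -1.0]]
ft_force: [0.5, -0.4, 0.4]
finger_gap: 0.803
grasp_force: 0.0
```

```bash
python3 -c "
from h import *
go(.5992,.1372,.032,103);survey('wrist')"
```

```text
pos [0.5998 0.1388 0.1772] hdg 103.13 shift [-0.0014 -0.001   0.1452] turn 0.002 gap 0.80 F 0.0 t 19.2 ft [ 0.5 -0.4  0.4]
pink [108 141] 2915 mean [0.4213 0.1363] circ [0.4214 0.1355 0.0255] box 21.5 [0.049 0.05 ]
orange [325 195] 3333 mean [0.6005 0.1374] circ [0.6009 0.1366 0.0323] box 11.7 [0.046 0.045]
orange [355  70] 4612 mean [0.5996 0.2312] circ [0.5999 0.2303 0.0326] box 19.5 [0.046 0.048]
```

servo_tool(deltas=[[[-0.001,-0.001,0.04,0,0.8],[0,0,0.04,0,0.8],[0,0,0.035,0,0.8],[0,0,0.02,0,0.8],[0,0,0.01,0,0.8]]])

```text
time: 19.67
position: [0.598, 0.1339, 0.029]
tcp_rot: [[-0.224, 0.975, -0.004], [0.975, 0.224, -0.001], [0.0, -0.004, -1.0]]
ft_force: [-0.7, -0.4, 0.3]
finger_gap: 0.803
grasp_force: 0.0
```

servo_tool(deltas=[[[0,0,0,0,0.3],[0,0,0,0,0.3],[0,0,0,0,0.3],[0,0,0,0,0.3],[0,0,0,0,0.3]]])

```text
time: 20.08
position: [0.6, 0.1358, 0.0333]
tcp_rot: [[-0.228, 0.974, 0.002], [0.974, 0.228, 0.0], [-0.0, 0.002, -1.0]]
ft_force: [-0.5, 0.4, -0.2]
finger_gap: 0.552
grasp_force: 61.7
```

servo_tool(deltas=[[[0,0,-0.034,0,0.3],[0,0,-0.034,0,0.3],[0,0,-0.032,0.103,0.3],[0,0,0,0,0.3]]])

```text
time: 20.42
position: [0.6024, 0.1364, 0.1392]
tcp_rot: [[-0.121, 0.993, 0.01], [0.993, 0.121, 0.002], [0.0, 0.011, -1.0]]
ft_force: [0.4, 0.1, 0.8]
finger_gap: 0.555
grasp_force: 62.2
```

```bash
python3 -c "
from h import *
go(.4815,-.2045,.1,97.2)"
```

```text
pos [0.6024 0.1364 0.1392] hdg 96.96 shift [-0.3237 -0.1617  0.0374] turn -0.004 gap 0.56 F 62.2 t 20.4 ft [0.4 0.1 0.8]
```

servo_tool(deltas=[[[-0.036,-0.0178,0,0,0.3],[-0.036,-0.0178,0,0,0.3],[-0.036,-0.0178,0,0,0.3],[-0.036,-0.0178,0,0,0.3],[-0.036,-0.0178,0,0,0.3]]])

```text
time: 20.83
position: [0.533, -0.0555, 0.1324]
tcp_rot: [[-0.128, 0.992, 0.001], [0.992, 0.128, -0.0], [-0.0, 0.001, -1.0]]
ft_force: [1.2, -0.6, -0.5]
finger_gap: 0.554
grasp_force: 62.3
```

servo_tool(deltas=[[[-0.036,-0.0178,0,0,0.3],[-0.036,-0.0178,0,0,0.3],[-0.036,-0.0178,0,0,0.3],[-0.036,-0.0178,0,0,0.3],[0,0,0,0,0.3]]])

```text
time: 21.25
position: [0.4797, -0.2112, 0.1325]
tcp_rot: [[-0.123, 0.992, 0.001], [0.992, 0.123, -0.002], [-0.002, 0.001, -1.0]]
ft_force: [0.8, 0.1, -0.8]
finger_gap: 0.548
grasp_force: 62.3
```

servo_tool(deltas=[[[0,0,0.015,0,0.3],[0,0,0.015,0,0.3],[0,0,0,0,0.3]]])

```text
time: 21.5
position: [0.4803, -0.2054, 0.1001]
tcp_rot: [[-0.126, 0.992, -0.003], [0.992, 0.126, 0.001], [0.002, -0.002, -1.0]]
ft_force: [-1.2, -0.0, -1.4]
finger_gap: 0.548
grasp_force: 62.2
```

```bash
python3 -c "
from h import *
go(.4815,-.2045,.039,97.2);im=read_camera('wrist');cv2.imwrite('pics/w9.png',im)"
```

```text
pos [ 0.4803 -0.2054  0.1001] hdg 97.26 shift [0.0006 0.0014 0.0611] turn 0.001 gap 0.55 F 62.2 t 21.5 ft [-1.2 -0.  -1.4]
```

View pics/w9.png

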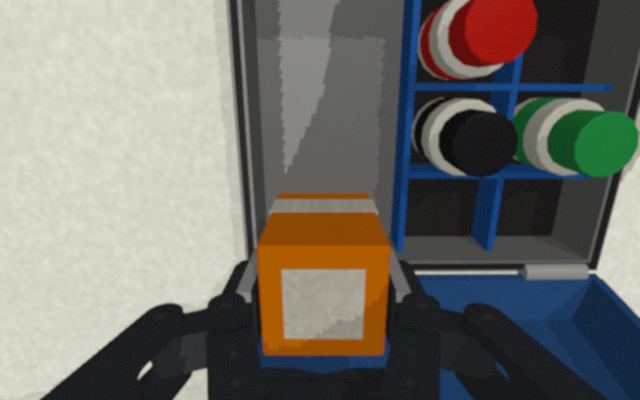

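Jars sit well in their pockets: red (480,35), black (465,135), green (575,140). The carton hangs over the bay end at (323,300).

servo_tool(deltas=[[[0.0005,0.001,0.02,0,0.3],[0,0,0.015,0,0.3],[0,0,0.013,0,0.3],[0,0,0.008,0,0.3],[0,0,0.004,0,0.3]]])

```text
time: 21.97
position: [0.4825, -0.205, 0.0418]
tcp_rot: [[-0.127, 0.992, -0.0], [0.992, 0.127, 0.0], [0.0, -0.0, -1.0]]
ft_force: [0.1, 0.2, -0.6]
finger_gap: 0.555
grasp_force: 62.2
```

```bash
python3 -c "
from h import *
go(.4815,-.2045,.039,97.2)"
```

```text
pos [ 0.4825 -0.205   0.0418] hdg 97.31 shift [ 0.0006 -0.001   0.0028] turn 0.002 gap 0.55 F 62.2 t 22.0 ft [ 0.1  0.2 -0.6]
```

servo_tool(deltas=[[[0,0,0.002,0,0.3],[0,0,0,0,0.65],[0,0,0,0,0.65],[0,0,0,0,0.65],[0,0,-0.03,0,0.65]]])

```text
time: 22.38
position: [0.4803, -0.2042, 0.067]
tcp_rot: [[-0.127, 0.992, -0.006], [0.992, 0.127, 0.003], [0.004, -0.005, -1.0]]
ft_force: [-1.0, 0.2, -0.8]
finger_gap: 0.654
grasp_force: 0.0
```

servo_tool(deltas=[[[0,0,-0.035,0,0.65],[0,0,-0.035,0,0.8],[0,0,-0.035,-0.111,0.8],[0,0,0,-0.111,0.8]]])

```text
time: 22.72
position: [0.485, -0.2066, 0.182]
tcp_rot: [[-0.346, 0.938, 0.009], [0.938, 0.346, -0.005], [-0.008, 0.007, -1.0]]
ft_force: [-0.0, -0.7, 0.3]
finger_gap: 0.796
grasp_force: 0.0
```

servo_tool(deltas=[[[0.0308,0.0215,0,0,0.8],[0.0308,0.0215,0,0,0.8],[0.0308,0.0215,0,0,0.8],[0.0308,0.0215,0,0,0.8]]])

```text
time: 23.05
position: [0.5213, -0.0586, 0.1757]
tcp_rot: [[-0.341, 0.94, 0.001], [0.94, 0.341, -0.0], [-0.001, 0.001, -1.0]]
ft_force: [0.3, -0.1, 0.5]
finger_gap: 0.801
grasp_force: 0.0
```

servo_tool(deltas=[[[0.0308,0.0215,0,0,0.8],[0.0308,0.0215,0,0,0.8],[0.0308,0.0215,0,0,0.8],[0.0308,0.0215,0,0,0.8]]])

```text
time: 23.38
position: [0.56, 0.087, 0.1757]
tcp_rot: [[-0.342, 0.94, 0.001], [0.94, 0.342, 0.0], [-0.0, 0.001, -1.0]]
ft_force: [0.7, -0.7, 0.4]
finger_gap: 0.798
grasp_force: 0.0
```

servo_tool(deltas=[[[0.0308,0.0215,0,0,0.8],[0.0308,0.0215,0,0,0.8],[0.0308,0.0215,0,0,0.8],[0.0308,0.0215,0,0,0.8]]])

```text
time: 23.72
position: [0.5986, 0.2322, 0.1757]
tcp_rot: [[-0.342, 0.94, 0.001], [0.94, 0.342, 0.0], [-0.0, 0.001, -1.0]]
ft_force: [0.9, -0.5, 0.7]
finger_gap: 0.796
grasp_force: 0.0
```

servo_tool(deltas=[[[0,0,0,0,0.8],[0,0,0,0,0.8],[0,0,0,0,0.8]]])

```text
time: 23.97
position: [0.5982, 0.2299, 0.1751]
tcp_rot: [[-0.342, 0.94, -0.0], [0.94, 0.342, -0.0], [-0.0, -0.0, -1.0]]
ft_force: [0.2, 0.4, -0.7]
finger_gap: 0.804
grasp_force: 0.0
```

```bash
python3 -c "
from h import *
go(.598,.2308,.032,110);survey('wrist');survey('top','pics/t10.png',(.3,.7,-.3,.5))"
```

```text
pos [0.5982 0.2299 0.1751] hdg 110.01 shift [1.000e-03 1.000e-04 1.431e-01] turn 0.000 gap 0.80 F 0.0 t 24.0 ft [ 0.2  0.4 -0.7]
pink [ 94 218] 2352 mean [0.421  0.1364] circ [0.4212 0.1356 0.0253] box 20.0 [0.049 0.049]
orange [327 193] 3365 mean [0.5993 0.2317] circ [0.5994 0.2313 0.0322] box 21.8 [0.046 0.046]
orange [123  13] 1091 mean [0.4283 0.3023] circ [0.4252 0.3055 0.0245] box 19.1 [0.047 0.017]
green [192 255] 135 mean [0.3705 0.407 ] circ [0.3709 0.4067 0.0182] box 1.3 [0.034 0.029]
green [189 213] 138 mean [0.4705 0.4177] circ [0.47   0.4173 0.0182] box 0.8 [0.034 0.029]
green [420 156] 140 mean [ 0.6152 -0.1347] circ [ 0.6146 -0.1347  0.0185] box -44.5 [0.034 0.03 ]
red [401 184] 118 mean [ 0.546  -0.0887] circ [ 0.5463 -0.0883  0.0167] box 0.8 [0.031 0.029]
black [302 259] 111 mean [0.366 0.144] circ [0.3445 0.1392 0.0732] box 19.6 [0.014 0.146]
black [435 181] 612 mean [ 0.555  -0.1686] circ [ 0.5542 -0.1615  0.0563] box 7.5 [0.102 0.052]
black [231 180] 584 mean [0.5503 0.3166] circ [0.5354 0.3027 0.0914] box 8.5 [0.182 0.061]
black [362 204] 150 mean [0.4984 0.0044] circ [0.5154 0.0032 0.108 ] box 8.5 [0.009 0.216]
black [394 160] 371 mean [ 0.6033 -0.0717] circ [ 0.6054 -0.0665  0.0381] box 7.0 [0.053 0.06 ]
black [410 149] 47 mean [ 0.6324 -0.1102] circ [ 0.6375 -0.1146  0.0266] box 29.0 [0.047 0.028]
black [438 154] 447 mean [ 0.6194 -0.1769] circ [ 0.625  -0.1694  0.0446] box 7.1 [0.076 0.062]
black [233 150] 590 mean [0.6243 0.3144] circ [0.6153 0.3206 0.0825] box 17.9 [0.164 0.046]
pink [308 235] 243 mean [0.4224 0.1328] circ [0.4208 0.1372 0.0252] box 19.2 [0.037 0.049]
orange [449 212] 344 mean [ 0.4819 -0.2032] circ [ 0.4814 -0.2036  0.0311] box 8.2 [0.046 0.048]
```

servo_tool(deltas=[[[0.001,0,0.04,0,0.8],[0,0,0.04,0,0.8],[0,0,0.033,0,0.8],[0,0,0.02,0,0.8],[0,0,0.01,0,0.8]]])

```text
time: 24.48
position: [0.5967, 0.2296, 0.0292]
tcp_rot: [[-0.341, 0.94, -0.004], [0.94, 0.341, -0.001], [0.0, -0.004, -1.0]]
ft_force: [0.1, 0.4, -0.9]
finger_gap: 0.801
grasp_force: 0.0
```

servo_tool(deltas=[[[0,0,0,0,0.3],[0,0,0,0,0.3],[0,0,0,0,0.3],[0,0,0,0,0.3],[0,0,0,0,0.3]]])

```text
time: 24.9
position: [0.5987, 0.2314, 0.0333]
tcp_rot: [[-0.342, 0.94, 0.002], [0.94, 0.342, 0.001], [-0.0, 0.002, -1.0]]
ft_force: [0.0, -0.1, -1.1]
finger_gap: 0.556
grasp_force: 62.3
```

servo_tool(deltas=[[[0,0,-0.034,0,0.3],[0,0,-0.034,0.111,0.3],[0,0,-0.032,0.111,0.3],[0,0,0,0,0.3],[0,0,0,0,0.3]]])

```text
time: 25.32
position: [0.5991, 0.2315, 0.1344]
tcp_rot: [[-0.127, 0.992, 0.004], [0.992, 0.127, 0.001], [0.001, 0.004, -1.0]]
ft_force: [-0.7, 0.0, -0.6]
finger_gap: 0.554
grasp_force: 62.6
```

```bash
python3 -c "
from h import *
go(.4755,-.1532,.1,97.2)"
```

```text
pos [0.5991 0.2315 0.1344] hdg 97.31 shift [-0.3659 -0.1717  0.0334] turn 0.002 gap 0.55 F 62.6 t 25.3 ft [-0.7  0.  -0.6]
```

servo_tool(deltas=[[[-0.0365,-0.0171,0,0,0.3],[-0.0365,-0.0171,0,0,0.3],[-0.0365,-0.0171,0,0,0.3],[-0.0365,-0.0171,0,0,0.3],[-0.0365,-0.0171,0,0,0.3]]])

```text
time: 25.73
position: [0.5347, 0.0379, 0.1309]
tcp_rot: [[-0.129, 0.992, -0.002], [0.992, 0.129, 0.0], [0.0, -0.002, -1.0]]
ft_force: [1.6, -1.5, 0.2]
finger_gap: 0.549
grasp_force: 62.5
```

servo_tool(deltas=[[[-0.0365,-0.0171,0,0,0.3],[-0.0365,-0.0171,0,0,0.3],[-0.0365,-0.0171,0,0,0.3],[-0.0365,-0.0171,0,0,0.3],[-0.0365,-0.0171,0,0,0.3]]])

```text
time: 26.15
position: [0.4731, -0.1539, 0.1311]
tcp_rot: [[-0.128, 0.992, -0.001], [0.992, 0.128, 0.001], [0.001, -0.001, -1.0]]
ft_force: [0.6, -0.3, -1.0]
finger_gap: 0.557
grasp_force: 62.5
```

servo_tool(deltas=[[[0,0,0,0,0.3],[0,0,0.01,0,0.3],[0,0,0,0,0.3],[0,0,0,0,0.3]]])

```text
time: 26.48
position: [0.4743, -0.1512, 0.1208]
tcp_rot: [[-0.128, 0.992, -0.002], [0.992, 0.128, 0.001], [0.001, -0.002, -1.0]]
ft_force: [0.3, 0.2, -0.2]
finger_gap: 0.549
grasp_force: 62.5
```

```bash
python3 -c "
from h import *
go(.4755,-.1525,.039,97.2)"
```

```text
pos [ 0.4743 -0.1512  0.1208] hdg 97.38 shift [-0.0016  0.0012  0.0818] turn 0.003 gap 0.55 F 62.5 t 26.5 ft [ 0.3  0.2 -0.2]
```

servo_tool(deltas=[[[-0.001,0.001,0.03,0,0.3],[0,0,0.02,0,0.3],[0,0,0.015,0,0.3],[0,0,0.01,0,0.3],[0,0,0.005,0,0.3]]])

```text
time: 26.9
position: [0.4756, -0.1521, 0.0407]
tcp_rot: [[-0.129, 0.992, -0.002], [0.992, 0.129, 0.001], [0.001, -0.002, -1.0]]
ft_force: [0.3, -0.5, -1.0]
finger_gap: 0.552
grasp_force: 62.5
```

servo_tool(deltas=[[[0,0,0.002,0,0.3],[0,0,0,0,0.3]]])

```text
time: 27.07
position: [0.4761, -0.153, 0.0401]
tcp_rot: [[-0.127, 0.992, 0.0], [0.992, 0.127, -0.0], [-0.0, 0.0, -1.0]]
ft_force: [-1.4, 0.4, -0.1]
finger_gap: 0.553
grasp_force: 62.5
```

servo_tool(deltas=[[[0,0,0,0,0.65],[0,0,0,0,0.65],[0,0,0,0,0.65],[0,0,-0.03,0,0.65],[0,0,-0.035,0,0.65]]])

```text
time: 27.48
position: [0.4746, -0.1529, 0.1045]
tcp_rot: [[-0.127, 0.992, -0.004], [0.992, 0.127, 0.002], [0.002, -0.003, -1.0]]
ft_force: [1.0, 0.3, -0.2]
finger_gap: 0.648
grasp_force: 0.0
```

servo_tool(deltas=[[[0,0,-0.035,0,0.8],[0,0,-0.035,-0.02,0.8],[0,0,0,0,0.8]]])

```text
time: 27.73
position: [0.4785, -0.1545, 0.1815]
tcp_rot: [[-0.148, 0.989, 0.01], [0.989, 0.148, -0.004], [-0.005, 0.009, -1.0]]
ft_force: [1.1, -0.5, 0.9]
finger_gap: 0.799
grasp_force: 0.0
```

servo_tool(deltas=[[[0.0396,0.0008,0,0,0.8],[0.0396,0.0008,0,0,0.8],[0.0396,0.0008,0,0,0.8],[0.0396,0.0008,0,0,0.8]]])

```text
time: 28.07
position: [0.4553, 0.0052, 0.1753]
tcp_rot: [[-0.145, 0.989, 0.001], [0.989, 0.145, -0.0], [-0.0, 0.001, -1.0]]
ft_force: [1.9, -0.2, -0.1]
finger_gap: 0.796
grasp_force: 0.0
```

servo_tool(deltas=[[[0.0396,0.0008,0,0,0.8],[0.0396,0.0008,0,0,0.8],[0.0396,0.0008,0,0,0.8],[0.0396,0.0008,0,0,0.8]]])

```text
time: 28.4
position: [0.4352, 0.1628, 0.1754]
tcp_rot: [[-0.146, 0.989, 0.001], [0.989, 0.146, 0.0], [0.0, 0.001, -1.0]]
ft_force: [1.6, -0.6, 1.5]
finger_gap: 0.799
grasp_force: 0.0
```

servo_tool(deltas=[[[0.0396,0.0008,0,0,0.8],[0.0396,0.0008,0,0,0.8],[0.0396,0.0008,0,0,0.8],[0.0396,0.0008,0,0,0.8]]])

```text
time: 28.73
position: [0.4151, 0.3202, 0.1753]
tcp_rot: [[-0.147, 0.989, 0.001], [0.989, 0.147, 0.0], [0.0, 0.001, -1.0]]
ft_force: [0.8, -1.4, -0.1]
finger_gap: 0.795
grasp_force: 0.0
```

servo_tool(deltas=[[[0,0,0,0,0.8],[0,0,0,0,0.8],[0,0,0,0,0.8]]])

```text
time: 28.98
position: [0.4156, 0.3177, 0.1749]
tcp_rot: [[-0.147, 0.989, -0.0], [0.989, 0.147, -0.0], [-0.0, -0.0, -1.0]]
ft_force: [-0.2, -0.9, -0.3]
finger_gap: 0.8
grasp_force: 0.0
```

```bash
python3 -c "
from h import *
go(.4232,.3195,.032,98.5);survey('wrist');survey('top','pics/t11.png',(.3,.7,-.3,.5))" | grep -v black
```

```text
pos [0.4156 0.3177 0.1749] hdg 98.45 shift [0.0007 0.0078 0.1429] turn -0.001 gap 0.80 F 0.0 t 29.0 ft [-0.2 -0.9 -0.3]
green [384  77] 33 mean [0.4441 0.4079] circ [0.447  0.4096 0.0116] box 18.1 [0.005 0.023]
green [422  66] 1917 mean [0.4686 0.4186] circ [0.4684 0.4182 0.0179] box 11.9 [0.032 0.034]
green [278  60] 1811 mean [0.3701 0.4081] circ [0.3702 0.4078 0.0165] box 8.3 [0.032 0.031]
pink [304 357] 1081 mean [0.4209 0.1426] circ [0.4205 0.1369 0.0251] box -0.8 [0.034 0.048]
orange [334 191] 3358 mean [0.422  0.3212] circ [0.4223 0.3202 0.032 ] box 9.5 [0.046 0.046]
green [420 156] 143 mean [ 0.6148 -0.1346] circ [ 0.6153 -0.1341  0.0182] box -44.5 [0.034 0.03 ]
red [401 184] 120 mean [ 0.5461 -0.0885] circ [ 0.5466 -0.0879  0.0166] box 0.8 [0.029 0.031]
pink [306 236] 310 mean [0.4209 0.1371] circ [0.4212 0.1369 0.0253] box 0.8 [0.048 0.048]
orange [229 234] 380 mean [0.4236 0.3178] circ [0.4237 0.3189 0.0341] box 9.0 [0.054 0.046]
orange [438 214] 718 mean [ 0.4779 -0.1772] circ [ 0.4781 -0.1782  0.0526] box 7.8 [0.097 0.047]
```

servo_tool(deltas=[[[0.0005,0.007,0.04,0,0.8],[0,0,0.04,0,0.8],[0,0,0.033,0,0.8],[0,0,0.02,0,0.8],[0,0,0.01,0,0.8]]])

```text
time: 29.5
position: [0.4218, 0.3178, 0.0295]
tcp_rot: [[-0.145, 0.989, -0.003], [0.989, 0.145, -0.002], [-0.002, -0.003, -1.0]]
ft_force: [-0.5, -0.1, -0.5]
finger_gap: 0.798
grasp_force: 0.0
```

servo_tool(deltas=[[[0,0,0,0,0.3],[0,0,0,0,0.3],[0,0,0,0,0.3],[0,0,0,0,0.3],[0,0,0,0,0.3]]])

```text
time: 29.92
position: [0.4231, 0.3199, 0.0331]
tcp_rot: [[-0.146, 0.989, 0.002], [0.989, 0.146, 0.001], [0.001, 0.002, -1.0]]
ft_force: [-0.1, 0.6, -0.4]
finger_gap: 0.552
grasp_force: 62.1
```

servo_tool(deltas=[[[0,0,-0.034,0,0.3],[0,0,-0.034,0.022,0.3],[0,0,-0.032,0,0.3],[0,0,0,0,0.3],[0,0,0,0,0.3]]])

```text
time: 30.33
position: [0.4234, 0.3202, 0.134]
tcp_rot: [[-0.125, 0.992, 0.004], [0.992, 0.125, 0.002], [0.002, 0.004, -1.0]]
ft_force: [-0.5, -0.1, -1.4]
finger_gap: 0.551
grasp_force: 62.2
```

```bash
python3 -c "
from h import *
go(.4686,-.1022,.1,97.2)"
```

```text
pos [0.4234 0.3202 0.134 ] hdg 97.17 shift [-0.4248 -0.008   0.0332] turn -0.000 gap 0.55 F 62.2 t 30.3 ft [-0.5 -0.1 -1.4]
```

servo_tool(deltas=[[[-0.0386,-0.0007,0,0,0.3],[-0.0386,-0.0007,0,0,0.3],[-0.0386,-0.0007,0,0,0.3],[-0.0386,-0.0007,0,0,0.3]]])

```text
time: 30.67
position: [0.4381, 0.1645, 0.131]
tcp_rot: [[-0.126, 0.992, -0.002], [0.992, 0.126, -0.0], [-0.0, -0.002, -1.0]]
ft_force: [0.5, -0.8, 0.2]
finger_gap: 0.552
grasp_force: 62.2
```

servo_tool(deltas=[[[-0.0386,-0.0007,0,0,0.3],[-0.0386,-0.0007,0,0,0.3],[-0.0386,-0.0007,0,0,0.3],[-0.0386,-0.0007,0,0,0.3]]])

```text
time: 31.0
position: [0.4547, 0.0108, 0.1311]
tcp_rot: [[-0.125, 0.992, -0.001], [0.992, 0.125, 0.0], [0.0, -0.001, -1.0]]
ft_force: [0.1, -0.3, -0.9]
finger_gap: 0.55
grasp_force: 62.2
```

servo_tool(deltas=[[[-0.0386,-0.0007,0,0,0.3],[-0.0386,-0.0007,0,0,0.3],[-0.0386,-0.0007,0,0,0.3],[0,0,0,0,0.3],[0,0,0.01,0,0.3]]])

```text
time: 31.42
position: [0.4681, -0.1042, 0.122]
tcp_rot: [[-0.121, 0.993, 0.001], [0.993, 0.121, -0.0], [-0.0, 0.001, -1.0]]
ft_force: [0.3, 0.0, -0.4]
finger_gap: 0.554
grasp_force: 62.2
```

servo_tool(deltas=[[[0,0,0,0,0.3],[0,0,0,0,0.3]]])

```text
time: 31.58
position: [0.4669, -0.1013, 0.1208]
tcp_rot: [[-0.126, 0.992, -0.003], [0.992, 0.126, 0.001], [0.001, -0.002, -1.0]]
ft_force: [-0.1, -1.7, 0.0]
finger_gap: 0.553
grasp_force: 62.2
```

```bash
python3 -c "
from h import *
go(.4686,-.1022,.039,97.2)
c=calibration('wrist');im=read_camera('wrist');cv2.imwrite('pics/w12.png',im)
P=np.array([.553,-.144]);ex=np.array([.992,.125]);ey=np.array([-.125,.992])
for k in (24,49,73,77,81): print(k,[np.round(px(c,[*(P+ey*k*1e-3+ex*x),.045]),0)[0].tolist() for x in (-.124,-.032)])"
```

```text
pos [ 0.4669 -0.1013  0.1208] hdg 97.23 shift [-0.0012  0.0017  0.0818] turn 0.000 gap 0.55 F 62.2 t 31.6 ft [-0.1 -1.7  0. ]
24 [[262.0, 248.0], [394.0, 248.0]]
49 [[260.0, 214.0], [396.0, 214.0]]
73 [[258.0, 180.0], [398.0, 180.0]]
77 [[258.0, 174.0], [399.0, 174.0]]
81 [[258.0, 168.0], [399.0, 168.0]]
```

View pics/w12.png

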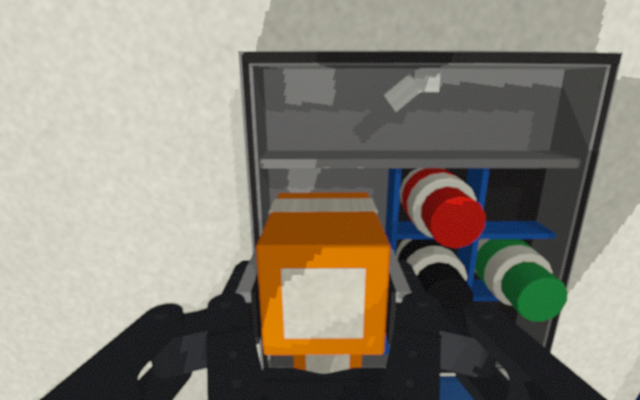

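Carton C at (323,300) hangs just behind the divider (row 160), with space between it and carton B.

servo_tool(deltas=[[[-0.0005,0.0015,0.03,0,0.3],[0,0,0.02,0,0.3],[0,0,0.015,0,0.3],[0,0,0.009,0,0.3],[0,0,0.005,0,0.3]]])

```text
time: 32.05
position: [0.4691, -0.102, 0.0421]
tcp_rot: [[-0.126, 0.992, -0.001], [0.992, 0.126, 0.0], [0.001, -0.001, -1.0]]
ft_force: [-0.5, -0.1, -0.7]
finger_gap: 0.554
grasp_force: 62.3
```

servo_tool(deltas=[[[0,0,0.002,0,0.3],[0,0,0,0,0.3]]])

```text
time: 32.22
position: [0.4696, -0.1026, 0.0412]
tcp_rot: [[-0.125, 0.992, 0.0], [0.992, 0.125, -0.0], [-0.0, 0.0, -1.0]]
ft_force: [-0.6, 0.2, 0.8]
finger_gap: 0.553
grasp_force: 62.3
```

servo_tool(deltas=[[[0,0,0,0,0.65],[0,0,0,0,0.65],[0,0,0,0,0.65],[0,0,-0.03,0,0.65],[0,0,-0.035,0,0.65]]])

```text
time: 32.63
position: [0.4681, -0.1026, 0.1055]
tcp_rot: [[-0.124, 0.992, -0.004], [0.992, 0.124, 0.001], [0.002, -0.004, -1.0]]
ft_force: [0.1, -0.6, 0.2]
finger_gap: 0.65
grasp_force: 0.0
```

servo_tool(deltas=[[[0.03,-0.01,-0.025,0,0.4],[0.03,-0.01,-0.025,0,0.4],[0.03,-0.01,-0.025,0,0.4],[0.03,-0.01,-0.025,0,0.4],[0.03,-0.01,-0.025,0,0.4]]])

```text
time: 33.05
position: [0.4, 0.0407, 0.2326]
tcp_rot: [[-0.124, 0.992, 0.001], [0.992, 0.124, 0.0], [-0.0, 0.001, -1.0]]
ft_force: [1.6, 0.6, 1.1]
finger_gap: 0.398
grasp_force: 0.0
```

servo_tool(deltas=[[[0,0,-0.03,0,0.2],[0,0,-0.03,0,0.2],[0,0,0,0,0]]])

```text
time: 33.3
position: [0.4028, 0.0401, 0.2965]
tcp_rot: [[-0.126, 0.992, 0.009], [0.992, 0.126, -0.0], [-0.001, 0.009, -1.0]]
ft_force: [-0.8, 0.2, 0.3]
finger_gap: 0.076
grasp_force: 0.0
```

```bash
python3 -c "
from h import *
go(.4686,-.1022,.039,97.2);survey('top','pics/t12.png',(.3,.7,-.3,.5))
c=calibration('wrist');im=read_camera('wrist');cv2.imwrite('pics/w13.png',im);b=read_camera('scene');cv2.imwrite('pics/s13.png',b)
a=cv2.resize(im,(400,250));t=cv2.imread('pics/t12.png')[100:260,340:560];cv2.imwrite('pics/m13.png',np.vstack([np.hstack([a,cv2.resize(t,(344,250))]),cv2.resize(b[130:290,90:310],(744,541))[:340]]))
" | grep -v black
```

```text
pos [0.4028 0.0401 0.2965] hdg 97.23 shift [-0.1491  0.0451  0.2581] turn 0.001 gap 0.08 F 0.0 t 33.3 ft [-0.8  0.2  0.3]
green [192 255] 134 mean [0.3705 0.4073] circ [0.3709 0.4071 0.0178] box 1.3 [0.034 0.029]
green [189 213] 130 mean [0.4701 0.4181] circ [0.4699 0.4176 0.0178] box 0.8 [0.034 0.029]
green [420 156] 140 mean [ 0.6151 -0.1345] circ [ 0.6153 -0.1341  0.0182] box -44.5 [0.034 0.03 ]
red [401 184] 118 mean [ 0.5461 -0.0886] circ [ 0.5466 -0.0879  0.0166] box 0.8 [0.029 0.029]
pink [304 235] 256 mean [0.4222 0.1406] circ [0.4212 0.1369 0.0253] box -17.5 [0.049 0.039]
orange [427 215] 1101 mean [ 0.474  -0.1503] circ [ 0.4764 -0.1507  0.0775] box 7.5 [0.151 0.047]
```

View pics/m13.png

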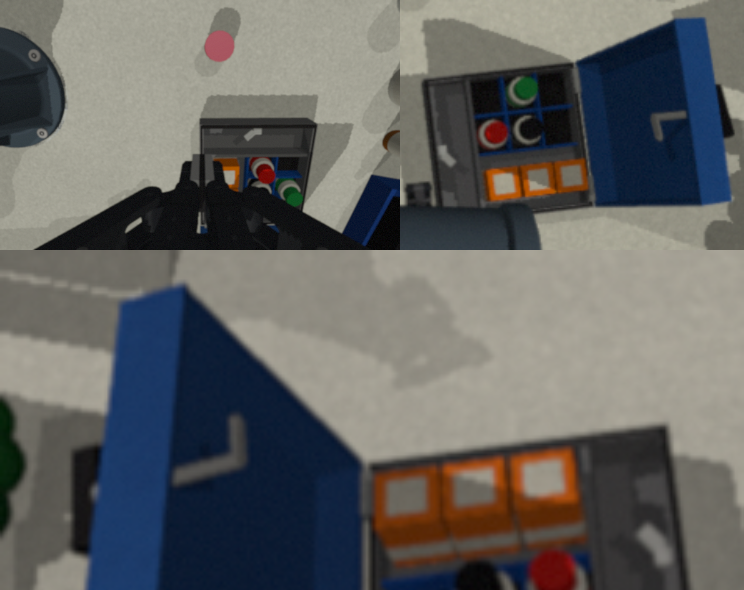

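All six items are in. Before closing the lid I'll go round behind it with the fingers shut.

servo_tool(deltas=[[[0,0,-0.035,0,0],[0,0,-0.035,0,0],[0,0,-0.035,0,0],[-0.0394,0.003,0,0,0],[-0.0394,0.003,0,0,0]]])

```text
time: 33.87
position: [0.4172, -0.0379, 0.3967]
tcp_rot: [[-0.128, 0.992, 0.002], [0.992, 0.128, -0.0], [-0.0, 0.002, -1.0]]
ft_force: [0.6, 0.1, -0.2]
finger_gap: -0.0
grasp_force: 0.0
```

servo_tool(deltas=[[[-0.0394,0.003,0,0,0],[-0.0394,0.003,0,0,0],[-0.0394,0.003,0,0,0],[-0.0394,0.003,0,0,0],[-0.0394,0.003,0,0,0]]])

```text
time: 34.28
position: [0.4559, -0.2336, 0.3944]
tcp_rot: [[-0.124, 0.992, -0.002], [0.992, 0.124, 0.001], [0.002, -0.002, -1.0]]
ft_force: [0.0, 0.8, -0.0]
finger_gap: 0.0
grasp_force: 0.0
```

servo_tool(deltas=[[[-0.0394,0.003,0,0,0],[-0.0394,0.003,0,0,0],[-0.0394,0.003,0,0,0],[-0.0394,0.003,0,0,0],[0,0,0,0,0]]])

```text
time: 34.7
position: [0.4874, -0.3918, 0.3916]
tcp_rot: [[-0.121, 0.993, -0.004], [0.993, 0.121, 0.003], [0.003, -0.004, -1.0]]
ft_force: [-0.5, 0.4, -1.0]
finger_gap: -0.003
grasp_force: 0.0
```

servo_tool(deltas=[[[0,0,0,0,0],[0,0,0,0,0]]])

```text
time: 34.87
position: [0.4876, -0.386, 0.3945]
tcp_rot: [[-0.124, 0.992, -0.002], [0.992, 0.124, 0.002], [0.002, -0.001, -1.0]]
ft_force: [0.5, -0.1, -0.1]
finger_gap: 0.0
grasp_force: 0.0
```

```bash
cat >> h.py <<'E'
O=np.array([.5315,-.1135]);EX=np.array([.992,.125]);EY=np.array([-.125,.992])
def cw(x,y): return O+x*EX+y*EY
E
python3 -c "
from h import *
go(*cw(-.075,-.265),.245,97.2)
a=read_camera('scene');b=read_camera('wrist');cv2.imwrite('pics/m14.png',np.hstack([cv2.resize(a[80:320,60:360],(480,384)),cv2.resize(b,(320,200))[:, :] if 0 else cv2.copyMakeBorder(cv2.resize(b,(320,200)),0,184,0,0,0)]))
c=calibration('scene');print(px(c,[[*cw(0,-.2193),.268],[*cw(-.115,-.2193),.268],[*cw(.115,-.2193),.268]]))"
```

```text
pos [ 0.4876 -0.386   0.3945] hdg 97.13 shift [-0.0004  0.0029  0.1495] turn -0.001 gap 0.00 F 0.0 t 34.9 ft [ 0.5 -0.1 -0.1]
[[121.36413851 187.94411374]
 [126.85219611 144.0409615 ]
 [115.05897014 238.68533483]]
```

View pics/m14.png

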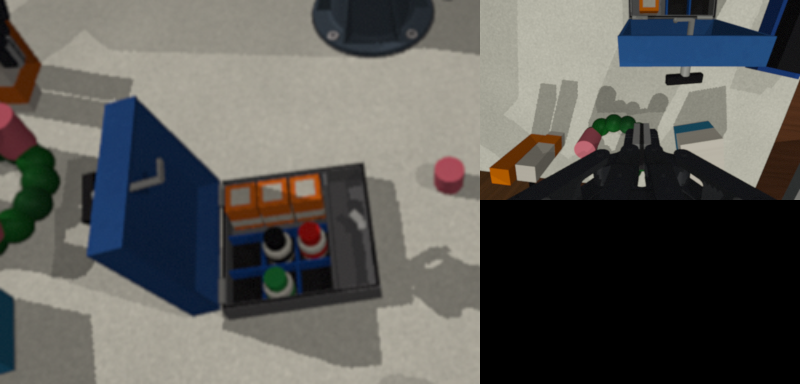

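servo_tool(deltas=[[[0,0.003,0.04,0,0],[0,0,0.04,0,0],[0,0,0.04,0,0],[0,0,0.03,0,0],[0,0,0,0,0]]])

```text
time: 35.38
position: [0.489, -0.383, 0.2403]
tcp_rot: [[-0.126, 0.992, -0.007], [0.992, 0.126, 0.006], [0.007, -0.006, -1.0]]
ft_force: [-0.7, -0.5, -1.4]
finger_gap: 0.0
grasp_force: 0.0
```

servo_tool(deltas=[[[0.012,0,0,0,0],[0.012,0,0,0,0],[0.012,0,0,0,0],[0.012,0,0,0,0],[0.012,0,0,0,0]]])

```text
time: 35.8
position: [0.4839, -0.3256, 0.2482]
tcp_rot: [[-0.125, 0.992, 0.003], [0.992, 0.125, -0.003], [-0.004, 0.003, -1.0]]
ft_force: [0.2, -4.3, 2.9]
finger_gap: -0.001
grasp_force: 2.0
```

servo_tool(deltas=[[[0.012,0,0,0,0],[0.012,0,0,0,0],[0.012,0,0,0,0],[0.012,0,0,0,0],[0.012,0,0,0,0]]])

```text
time: 36.22
position: [0.4757, -0.2656, 0.2462]
tcp_rot: [[-0.125, 0.992, 0.0], [0.992, 0.125, -0.0], [-0.0, 0.0, -1.0]]
ft_force: [0.7, -3.1, 3.1]
finger_gap: 0.002
grasp_force: 1.7
```

servo_tool(deltas=[[[0.012,0,0,0,0],[0.012,0,0,0,0],[0.012,0,0,0,0]]])

```text
time: 36.47
position: [0.4709, -0.2296, 0.2455]
tcp_rot: [[-0.125, 0.992, -0.001], [0.992, 0.125, 0.001], [0.001, -0.001, -1.0]]
ft_force: [0.6, -2.6, -0.6]
finger_gap: 0.002
grasp_force: 0.9
```

```bash
python3 -c "
from h import *
go(*cw(-.075,-.055),.245,97.2)
a=read_camera('scene');cv2.imwrite('pics/s15.png',a[60:320,40:440])"
```

```text
pos [ 0.4709 -0.2296  0.2455] hdg 97.17 shift [ 0.0526 -0.0004  0.0006] turn -0.001 gap 0.00 F 0.9 t 36.5 ft [ 0.6 -2.6 -0.6]
```

View pics/s15.png

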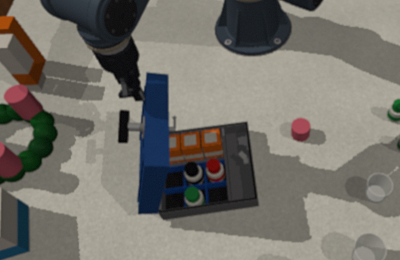

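servo_tool(deltas=[[[0.012,0,0,0,0],[0.012,0,0,0,0],[0.012,0,0,0,0],[0.012,0,0,0,0],[0.012,0,0,0,0]]])

```text
time: 36.93
position: [0.4636, -0.1702, 0.2459]
tcp_rot: [[-0.125, 0.992, -0.0], [0.992, 0.125, 0.0], [0.0, -0.0, -1.0]]
ft_force: [0.3, -1.3, 0.3]
finger_gap: -0.002
grasp_force: 0.3
```

servo_tool(deltas=[[[0.012,0,0,0,0],[0,0,0,0,0],[0,0,0,0,0],[0,0,0,0,0],[0,0,0,0,0]]])

```text
time: 37.35
position: [0.4625, -0.16, 0.246]
tcp_rot: [[-0.124, 0.992, -0.0], [0.992, 0.124, -0.0], [-0.0, -0.0, -1.0]]
ft_force: [-0.2, 0.9, -0.1]
finger_gap: 0.003
grasp_force: 0.0
```

```bash
python3 -c "
from h import *
go(*cw(-.075,-.055),.245,97.2)
a=read_camera('scene');cv2.imwrite('pics/s16.png',a[60:320,40:440])"
```

```text
pos [ 0.4625 -0.16    0.246 ] hdg 97.14 shift [-0.0175 -0.0007  0.001 ] turn -0.001 gap 0.00 F 0.0 t 37.4 ft [-0.2  0.9 -0.1]
```

View pics/s16.png

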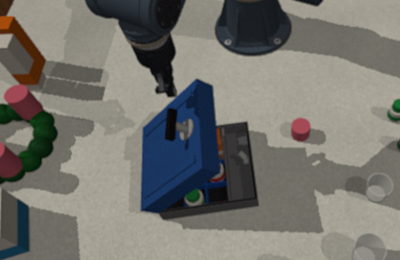

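The lid is sinking on its own. I have viewed 16 pictures, two over the limit, so I stop viewing and go on by numbers.

servo_tool(deltas=[[[0,0,-0.03,-0.121,0],[0,0,-0.03,-0.121,0.6],[0,0,0,-0.121,0.6],[0,0,0,-0.121,0.6],[0,0,0,-0.121,0.6]]])

```text
time: 37.82
position: [0.4626, -0.1601, 0.3064]
tcp_rot: [[-0.671, 0.742, 0.001], [0.742, 0.671, -0.0], [-0.001, 0.0, -1.0]]
ft_force: [-0.9, 0.5, 0.3]
finger_gap: 0.564
grasp_force: 0.0
```

servo_tool(deltas=[[[0,0,0,-0.121,0.6],[0,0,0,-0.121,0.6],[0,0,0,-0.121,0.6],[0,0,0,-0.121,0.6],[0,0,0,-0.121,0.6]]])

```text
time: 38.23
position: [0.4624, -0.16, 0.3059]
tcp_rot: [[-0.974, 0.228, -0.0], [0.228, 0.974, 0.0], [0.0, 0.0, -1.0]]
ft_force: [-0.4, -0.0, 0.1]
finger_gap: 0.601
grasp_force: 0.0
```

servo_tool(deltas=[[[0,0,0,-0.121,0.6],[0,0,0,-0.121,0.6],[0,0,0,-0.121,0.6],[0,0,0,0,0.6],[0,0,0,0,0.6]]])

```text
time: 38.65
position: [0.4624, -0.1599, 0.3059]
tcp_rot: [[-0.992, -0.123, -0.0], [-0.123, 0.992, 0.0], [0.0, 0.0, -1.0]]
ft_force: [0.8, -0.1, -0.4]
finger_gap: 0.597
grasp_force: 0.0
```

servo_tool(deltas=[[[0,0,0,0,0.6],[0,0,0,0,0.6],[0,0,0,0,0.6],[0,0,0,0,0.6],[0,0,0,0,0.6]]])

```text
time: 39.07
position: [0.4624, -0.1596, 0.306]
tcp_rot: [[-0.992, -0.126, 0.0], [-0.126, 0.992, -0.0], [-0.0, -0.0, -1.0]]
ft_force: [0.2, 0.6, -0.4]
finger_gap: 0.599
grasp_force: 0.0
```

```bash
python3 -c "
from h import *
go(*cw(0,.076),.30,187.2)"
```

```text
pos [ 0.4624 -0.1596  0.306 ] hdg -172.75 shift [-0.0744  0.113   0.006 ] turn 0.001 gap 0.60 F 0.0 t 39.1 ft [ 0.2  0.6 -0.4]
```

servo_tool(deltas=[[[-0.0186,0.0283,0,0,0.6],[-0.0186,0.0283,0,0,0.6],[-0.0186,0.0283,0,0,0.6],[-0.0186,0.0283,0,0,0.6],[0,0,0,0,0.6]]])

```text
time: 39.48
position: [0.5234, -0.0339, 0.3059]
tcp_rot: [[-0.992, -0.13, 0.001], [-0.13, 0.992, 0.001], [-0.001, 0.001, -1.0]]
ft_force: [0.4, 0.0, 0.8]
finger_gap: 0.602
grasp_force: 0.0
```

servo_tool(deltas=[[[0,0,0,0,0.6],[0,0,0,0,0.6],[0,0,0,0,0.6],[0,0,0,0,0.6],[0,0,0,0,0.6]]])

```text
time: 39.9
position: [0.5216, -0.0387, 0.3061]
tcp_rot: [[-0.992, -0.126, 0.0], [-0.126, 0.992, -0.0], [-0.0, -0.0, -1.0]]
ft_force: [0.0, -0.2, 0.2]
finger_gap: 0.602
grasp_force: 0.0
```

servo_tool(deltas=[[[0,0,0,0,0.6],[0,0,0,0,0.6],[0,0,0,0,0.6],[0,0,0,0,0.6],[0,0,0,0,0.6]]])

```text
time: 40.32
position: [0.5219, -0.0379, 0.306]
tcp_rot: [[-0.992, -0.127, 0.0], [-0.127, 0.992, 0.0], [-0.0, 0.0, -1.0]]
ft_force: [0.4, 0.5, 0.5]
finger_gap: 0.602
grasp_force: 0.0
```

servo_tool(deltas=[[[0,0,0,0,0.6],[0,0,0,0,0.6],[0,0,0,0,0.6],[0,0,0,0,0.6],[0,0,0,0,0.6]]])

```text
time: 40.73
position: [0.5219, -0.0379, 0.306]
tcp_rot: [[-0.992, -0.127, 0.0], [-0.127, 0.992, -0.0], [-0.0, -0.0, -1.0]]
ft_force: [0.1, 0.2, 0.2]
finger_gap: 0.603
grasp_force: 0.0
```

```bash
cat > bar.py <<'E'
from h import *
def bar():
    go(*cw(0,.076),.115,187.2)
    c=calibration('wrist');im=read_camera('wrist');cv2.imwrite('pics/wb.png',im)
    h=cv2.cvtColor(im,cv2.COLOR_BGR2HSV);m=cv2.inRange(h,(0,0,0),(180,255,60))
    e=px(c,[*cw(0,.076),.144])[0];print("expected px",e)
    for ct in cv2.findContours(m,cv2.RETR_EXTERNAL,cv2.CHAIN_APPROX_NONE)[0]:
        a=cv2.contourArea(ct)
        if a>200:
            r=cv2.minAreaRect(ct);b=w(c,cv2.boxPoints(r),.144)
            s=[np.linalg.norm(b[1]-b[0]),np.linalg.norm(b[2]-b[1])];d=(b[1]-b[0]) if s[0]>s[1] else b[2]-b[1]
            M=w(c,[r[0]],.144)[0];print(int(a),np.round(r[0]),"world",np.round(M[:2],4),"size",np.round(s,3),"dir %.1f"%(np.degrees(np.arctan2(d[1],d[0]))%180))
    # blue lid outline
    mb=cv2.inRange(h,(100,120,50),(128,255,255))
    ct=max(cv2.findContours(mb,cv2.RETR_EXTERNAL,cv2.CHAIN_APPROX_NONE)[0],key=cv2.contourArea)
    print("lid bbox",cv2.boundingRect(ct)); 
    for z in (.091,.094,.13): print("lid front corners expected z",z,np.round(px(c,[[*cw(-.115,.12),z],[*cw(.115,.12),z]])).tolist())
if __name__=="__main__": bar()
E
python3 bar.py
```

```text
pos [ 0.5219 -0.0379  0.306 ] hdg -172.71 shift [-1.00e-04 -2.00e-04  1.91e-01] turn 0.002 gap 0.60 F 0.0 t 40.7 ft [0.1 0.2 0.2]
expected px [323.11778343 178.7442426 ]
36036 [304. 324.] world [ 0.6826 -0.0385] size [0.607 0.202] dir 97.3
898 [322. 176.] world [ 0.5198 -0.0397] size [0.071 0.012] dir 178.2
lid bbox (123, 51, 244, 214)
lid front corners expected z 0.091 [[369.0, 50.0], [361.0, 263.0]]
lid front corners expected z 0.094 [[369.0, 49.0], [361.0, 264.0]]
lid front corners expected z 0.13 [[375.0, 45.0], [364.0, 281.0]]
```

servo_tool(deltas=[[[0.001,-0.001,0.038,0.079,0.5],[0,0,0.038,0.079,0.5],[0,0,0.038,0,0.5],[0,0,0,0,0.5],[0,0,0,0,0.5]]])

```text
time: 41.2
position: [0.5205, -0.0389, 0.1917]
tcp_rot: [[-1.0, 0.03, -0.003], [0.03, 1.0, 0.0], [0.003, 0.0, -1.0]]
ft_force: [-0.1, -1.2, 1.1]
finger_gap: 0.5
grasp_force: 0.0
```

```bash
sed -i 's/,187.2)$/,178.2)/' bar.py; python3 bar.py
```

```text
pos [ 0.5205 -0.0389  0.1917] hdg 178.27 shift [-0.0017  0.0008  0.0767] turn 0.001 gap 0.50 F 0.0 t 41.2 ft [-0.1 -1.2  1.1]
expected px [325.51489313 228.81582334]
34580 [323. 324.] world [ 0.5899 -0.0417] size [0.347 0.126] dir 88.2
2166 [322. 223.] world [ 0.5182 -0.0398] size [0.012 0.072] dir 178.8
lid bbox (19, 26, 369, 314)
lid front corners expected z 0.091 [[365.0, 24.0], [397.0, 322.0]]
lid front corners expected z 0.094 [[365.0, 23.0], [398.0, 324.0]]
lid front corners expected z 0.13 [[373.0, 11.0], [408.0, 355.0]]
```

servo_tool(deltas=[[[0,-0.0006,0.03,0,0.5],[0,0,0.026,0,0.5],[0,0,0.015,0,0.5],[0,0,0.005,0,0.5],[0,0,0,0,0.5]]])

```text
time: 41.67
position: [0.5219, -0.0397, 0.1172]
tcp_rot: [[-1.0, 0.03, 0.001], [0.03, 1.0, -0.0], [-0.001, -0.0, -1.0]]
ft_force: [-0.7, -0.1, 0.5]
finger_gap: 0.494
grasp_force: 0.0
```

servo_tool(deltas=[[[0,0,0,0,0.3],[0,0,0,0,0],[0,0,0,0,0],[0,0,0,0,0],[0,0,0,0,0]]])

```text
time: 42.08
position: [0.5221, -0.0391, 0.1178]
tcp_rot: [[-1.0, 0.031, 0.003], [0.031, 1.0, 0.001], [-0.003, 0.001, -1.0]]
ft_force: [0.3, 6.3, 4.0]
finger_gap: 0.169
grasp_force: 58.5
```

servo_tool(deltas=[[[0,0,0,0,0],[0,0,0,0.05,0],[0,0,0,0.05,0]]])

```text
time: 42.33
position: [0.5221, -0.039, 0.1178]
tcp_rot: [[-0.991, 0.133, 0.003], [0.133, 0.991, 0.001], [-0.003, 0.001, -1.0]]
ft_force: [1.3, 6.9, 4.5]
finger_gap: 0.171
grasp_force: 58.6
```

```bash
python3 -c "
from h import *
go(.5205,-.0395,.115,178.2);print(telemetry.sense()['wrist_torque'])"
```

```text
pos [ 0.5221 -0.039   0.1178] hdg 172.38 shift [ 0.0016 -0.0008  0.0028] turn -0.101 gap 0.17 F 58.6 t 42.3 ft [1.3 6.9 4.5]
[ 1.2675774  -0.14193591  0.08222515]
```

servo_tool(deltas=[[[0,0,0,0.08,0],[0,0,0,0.08,0],[0,0,0,0.08,0],[0,0,0,0.08,0],[0,0,0,0.08,0]]])

```text
time: 42.75
position: [0.5223, -0.0384, 0.118]
tcp_rot: [[-0.86, 0.51, 0.004], [0.51, 0.86, 0.002], [-0.002, 0.003, -1.0]]
ft_force: [0.4, 11.8, 5.3]
finger_gap: 0.168
grasp_force: 58.7
```

servo_tool(deltas=[[[0,0,0,0.08,0],[0,0,0,0.08,0],[0,0,0,0.08,0],[0,0,0,0.08,0],[0,0,0,0.08,0]]])

```text
time: 43.17
position: [0.5226, -0.0378, 0.1176]
tcp_rot: [[-0.594, 0.804, 0.004], [0.804, 0.594, 0.003], [-0.0, 0.005, -1.0]]
ft_force: [7.7, 18.5, -3.8]
finger_gap: 0.167
grasp_force: 58.6
```

```bash
python3 -c "
from h import *
go(.5205,-.0395,.115,91.2);print(telemetry.sense()['wrist_torque'])"
```

```text
pos [ 0.5226 -0.0378  0.1176] hdg 126.44 shift [-0.0001 -0.0027  0.0026] turn 0.615 gap 0.17 F 58.6 t 43.2 ft [ 7.7 18.5 -3.8]
[ 2.95078603 -1.07935919  0.3235075 ]
```

servo_tool(deltas=[[[0.0008,0.0008,0,0.06,0],[0.0005,0.0002,0,0.07,0],[0,0,0,0.08,0],[0,0,0,0.08,0],[0,0,0,0.08,0]]])

```text
time: 43.58
position: [0.523, -0.037, 0.1168]
tcp_rot: [[-0.263, 0.965, 0.005], [0.965, 0.263, 0.001], [-0.0, 0.005, -1.0]]
ft_force: [13.7, 10.4, -15.4]
finger_gap: 0.166
grasp_force: 60.3
```

servo_tool(deltas=[[[0,0,0,0.05,0],[0,0,0,0.02,0],[0,0,0,0,0]]])

```text
time: 43.83
position: [0.5231, -0.0369, 0.1168]
tcp_rot: [[-0.198, 0.98, 0.005], [0.98, 0.198, 0.001], [0.0, 0.005, -1.0]]
ft_force: [12.0, 9.9, -13.9]
finger_gap: 0.164
grasp_force: 59.4
```

```bash
python3 -c "
from h import *
go(.5205,-.0395,.115,101.2);print(telemetry.sense()['wrist_torque'])"
```

```text
pos [ 0.5231 -0.0369  0.1168] hdg 101.40 shift [-0.0021 -0.0031  0.0018] turn 0.003 gap 0.16 F 59.4 t 43.8 ft [ 12.    9.9 -13.9]
[ 1.6757744  -1.93767849  0.27991935]
```

servo_tool(deltas=[[[0,0,0,0.03,0],[0,0,0,0.02,0],[0,0,0,0,0]]])

```text
time: 44.08
position: [0.5231, -0.0369, 0.1168]
tcp_rot: [[-0.149, 0.989, 0.005], [0.989, 0.149, 0.001], [0.001, 0.005, -1.0]]
ft_force: [12.8, 9.9, -15.1]
finger_gap: 0.168
grasp_force: 59.3
```

```bash
python3 -c "
from h import *
go(.5205,-.0395,.115,101.2);print(telemetry.sense()['wrist_torque'])"
```

```text
pos [ 0.5231 -0.0369  0.1168] hdg 98.54 shift [-0.0022 -0.003   0.0018] turn -0.046 gap 0.17 F 59.3 t 44.1 ft [ 12.8   9.9 -15.1]
[ 1.64664959 -2.1399822   0.37985776]
```

servo_tool(deltas=[[[0,0,0,0,0.3],[0,0,0,0,0.5],[0,0,0,0,0.5],[0,0,0,0,0.5],[0,0,-0.02,0,0.5]]])

```text
time: 44.5
position: [0.5194, -0.0379, 0.1339]
tcp_rot: [[-0.149, 0.989, -0.005], [0.989, 0.149, 0.001], [0.001, -0.005, -1.0]]
ft_force: [-0.9, -0.3, -0.7]
finger_gap: 0.5
grasp_force: 0.0
```

servo_tool(deltas=[[[0,0,-0.03,0,0.5],[0,0,-0.04,0,0.5],[0,0,-0.04,0,0.5],[0,0,-0.04,0,0.5],[0,0,0,0,0.5]]])

```text
time: 44.92
position: [0.5234, -0.0385, 0.294]
tcp_rot: [[-0.149, 0.989, 0.012], [0.989, 0.149, -0.002], [-0.004, 0.011, -1.0]]
ft_force: [0.6, -0.7, 1.1]
finger_gap: 0.501
grasp_force: 0.0
```

```bash
python3 bar.py
```

```text
pos [ 0.5234 -0.0385  0.294 ] hdg 98.59 shift [ 0.0012 -0.0034  0.179 ] turn -1.389 gap 0.50 F 0.0 t 44.9 ft [ 0.6 -0.7  1.1]
expected px [320.93196841 179.25783927]
49480 [341. 312.] world [ 0.5629 -0.172 ] size [0.217 0.559] dir 8.3
1000 [322. 176.] world [ 0.5222 -0.0352] size [0.012 0.071] dir 104.9
lid bbox (207, 118, 230, 207)
lid front corners expected z 0.091 [[205.0, 120.0], [437.0, 125.0]]
lid front corners expected z 0.094 [[204.0, 120.0], [438.0, 126.0]]
lid front corners expected z 0.13 [[191.0, 124.0], [451.0, 130.0]]
```

```bash
cat > ed.py <<'E'
from h import *
c=calibration('wrist');im=read_camera('wrist');h=cv2.cvtColor(im,cv2.COLOR_BGR2HSV)
mb=cv2.inRange(h,(100,120,50),(128,255,255))
ct=max(cv2.findContours(mb,cv2.RETR_EXTERNAL,cv2.CHAIN_APPROX_NONE)[0],key=cv2.contourArea).reshape(-1,2)
x,y,ww,hh=cv2.boundingRect(ct)
s=np.array([[u,ct[ct[:,0]==u][:,1].min()] for u in range(x+25,x+ww-25)])
P=w(c,s,.092)[:,:2];l=cv2.fitLine(np.float32(P),cv2.DIST_HUBER,0,.01,.01).ravel()
print("lid edge dir %.2f"%np.degrees(np.arctan2(l[1]/l[0],1)))
m=cv2.inRange(h,(0,0,0),(180,255,60))
for b in cv2.findContours(m,cv2.RETR_EXTERNAL,cv2.CHAIN_APPROX_NONE)[0]:
    if 600<cv2.contourArea(b)<4000:
        q=w(c,b.reshape(-1,2),.144)[:,:2];l=cv2.fitLine(np.float32(q),cv2.DIST_HUBER,0,.01,.01).ravel();r=cv2.minAreaRect(np.float32(q*1000))
        print("bar dir %.2f"%(np.degrees(np.arctan2(l[1],l[0]))%180),r)
E
python3 ed.py
```

```text
lid edge dir 7.36
bar dir 103.79 ((522.45263671875, -36.37272644042969), (12.7019624710083, 71.09272003173828), 13.9567232131958)
```

servo_tool(deltas=[[[0,0,0,0,0.5],[0,0,0,0,0.5],[0,0,0,0,0.5],[0,0,0,0,0.5]]])

```text
time: 45.35
position: [0.5208, -0.0379, 0.285]
tcp_rot: [[-0.149, 0.989, -0.002], [0.989, 0.149, 0.0], [0.001, -0.002, -1.0]]
ft_force: [-0.1, -0.1, 1.0]
finger_gap: 0.495
grasp_force: 0.0
```

```bash
python3 ed.py;  python3 bar.py
```

```text
lid edge dir 7.47
bar dir 103.83 ((522.3541870117188, -36.33446502685547), (12.700297355651855, 71.05191040039062), 14.160225868225098)
pos [ 0.5208 -0.038   0.2853] hdg 98.59 shift [-0.0004  0.0014  0.1703] turn -1.389 gap 0.50 F 0.0 t 45.4 ft [-0.2  0.3 -0.9]
expected px [325.98783768 183.52105021]
48467 [342. 315.] world [ 0.5572 -0.1672] size [0.543 0.21 ] dir 8.6
1060 [326. 180.] world [ 0.5219 -0.0352] size [0.013 0.071] dir 104.2
lid bbox (210, 120, 235, 212)
lid front corners expected z 0.091 [[208.0, 122.0], [445.0, 128.0]]
lid front corners expected z 0.094 [[207.0, 123.0], [446.0, 129.0]]
lid front corners expected z 0.13 [[193.0, 127.0], [460.0, 133.0]]
```

```bash
python3 -c "
from workcell import finish_job
print(finish_job())"
```

```text
the job is handed in; nothing more can be done
None
```

I handed the job in at about 45 s of the 208 s: three jars in pockets and three cartons in the bay (all that were present), the lid shut, and the handle measured at about 1.46 rad (stop at 1.5, needs 1.3). The hand-in returned no verdict, I could not measure whether the lid is within the 2 mm tightness, and I viewed 16 pictures where the limit was 14.

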